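Lay the pipe-fitting kit out on its outline tiles

TASK

Lay out the pipe-fitting kit: put the brass elbow, the roll of thread tape, the brass nut and the hardwood block each flat on the wooden tile that bears its outline, squarely over that outline and turned the way the outline shows. Leave the chrome nut and the sanding block lying where they are.

Things in the scene. Friction and masses are not known exactly. Their poses are not given: they have to be found in the camera images.
- brass_elbow: Brass pipe elbow lying flat, an L from above, 54 x 52 mm, 25 high. Origin: middle of that 54 x 52 outline, at the underside; z up. Corner of the L at x -11, y -10 mm; one leg runs to +x (centre line y -14, end x 27), the other to +y (centre line x -15, end y 26). Legs 20 wide, each ending in a round collar 25 in diameter, 12 long, axis 12 above the underside. The crook (x > -2, y > -1) is empty.
- thread_tape: A small white roll of thread seal tape with a blue core, lying flat, 43 mm in diameter and 14 mm high. Origin at the middle of its underside, z up. Round: its turn does not matter.
- brass_nut: A round brass hose nut lying flat, ring-shaped from above, 28 mm in diameter and 16 mm high. Origin at the middle of its underside, z up. Round: its turn does not matter.
- hardwood_block: A dark brown hardwood block lying flat, 50 mm along its x, 82 mm along its y and 22 mm high. Origin at the middle of its underside. A half turn makes no difference.
- elbow_tile: Fixed plywood tile, 80 x 80 mm, 6 thick, a screw head in each corner; flush in its top a dark rubber silhouette: an L the shape of the elbow; a steel stud 10 mm thick, standing 5 above the tile, fills the crook of the L at x 13, y 13, so the elbow lies flat only the right way round. Origin: middle of its underside; in place, the elbow has its origin above this one, its x and y axes along the tile's.
- tape_tile: Fixed plywood tile, 70 x 70 mm, 6 thick, a screw head in each corner; flush in its top a dark rubber silhouette: a ring 43 mm in outer diameter, the larger of the two rings. Origin: middle of its underside; the tape roll belongs centred above it.
- nut_tile: Fixed plywood tile, 60 x 60 mm, 6 thick, a screw head in each corner; flush in its top a dark rubber silhouette: a ring 29 mm in outer diameter, the smaller of the two rings. Origin: middle of its underside; the brass nut belongs centred above it.
- block_tile: Fixed plywood tile, 74 (along x) by 106 (along y) mm, 6 thick, a screw head in each corner; flush in its top a dark rubber silhouette: a rectangle 50 x 82 mm, long along y. Origin: middle of its underside; the block belongs centred above it with its y axis along the tile's y, either way round.
- chrome_nut: A bystander to be left alone: a whitish metal hose nut with a ribbed rim, 25 mm in diameter and 21 mm high, loose on the worktop among the parts. Origin at the middle of its underside.
- sanding_block: A bystander to be left alone: a cork block wrapped in reddish-brown sandpaper, 62 mm along its x, 90 mm along its y and 34 mm high, loose among the parts. Origin at the middle of its underside. Also fixed near by: a bench vice 150 mm high (x 0.57 to 0.80, y -0.28 to -0.04 m in the room) that stands between tiles, to be passed over or round, and a mug 91 high (x 0.77, y 0.03) behind them.

How it is judged (in metres and radians):
At the end, for the whole second after the job is handed in: Each of the four parts lies flat (0.06 rad) and at rest on its own tile, its origin within 12 mm of the tile's middle from above; elbow and block are in line with their outlines within 0.2 rad, the elbow the right way round, stud in its crook (horizontal distance between brass_elbow and elbow_tile below 0.012 m and z of brass_elbow in the frame of elbow_tile between 0.004 and 0.0085 m and angle between each of brass_elbow, thread_tape, brass_nut, hardwood_block's own z axis and vertical below 0.06 rad and linear speed of each of brass_elbow, thread_tape, brass_nut, hardwood_block below 0.02 m/s and angular speed of each of brass_elbow, thread_tape, brass_nut, hardwood_block below 0.2 rad/s and horizontal distance between thread_tape and tape_tile below 0.012 m and z of thread_tape in the frame of tape_tile between 0.004 and 0.0085 m and horizontal distance between brass_nut and nut_tile below 0.012 m and z of brass_nut in the frame of nut_tile between 0.004 and 0.0085 m and horizontal distance between hardwood_block and block_tile below 0.012 m and z of hardwood_block in the frame of block_tile between 0.004 and 0.0085 m and angle between the y axis of brass_elbow and the y axis of elbow_tile, either way round below 0.2 rad and angle between the y axis of hardwood_block and the y axis of block_tile, either way round below 0.2 rad); the robot touches nothing.
It fails at once if the chrome nut is displaced by more than 30 mm (distance of chrome_nut from where it was at the start of the episode above 0.03 m).
It fails at once if the sanding block is displaced by more than 30 mm (distance of sanding_block from where it was at the start of the episode above 0.03 m).
It also fails if it takes over 102 s, if anything falls off the work surface, if the arm or the gripper's body presses on something with over 40 N, if the wrist force passes 120 N, or if a joint passes its speed limit or range.

ROBOT

A 6-joint arm with a two-finger parallel gripper is mounted at the origin on the work surface; the furniture and walls round the work are solid. World frame = base frame: x ahead of the robot, y to its left, z up, the work surface at z = 0. Lengths are in m, angles in degrees, forces in N, time in s.
With the tool pointing down it reaches from about 0.35 to 0.875 m from the base axis. Payload 4.2 kg.
Tool frame: the origin (TCP) lies between the finger pads; the fingertips stand 17 mm ahead of it and the grasp point (between the pads) lies 2 mm behind it; z points along the fingers, y is the direction in which the jaws open and shut (so a half turn about z gives the same grasp; the last joint's range is limited). The gripper opens to 87 mm and grips with 3 to 60 N. Pads are 19 mm wide; open, the fingers measure 117 mm over their backs; the gripper's body (75 mm by 190 mm) begins 51 mm behind the grasp point.
Start: joints at [-57.777, 22.042, 0.453, 0, -68.411, -14.817], TCP at [0.187, -0.596, 0.24] pointing down, gripper open.
Joint ranges: [-179.83, 179.83], [-69.29, 118.12], [-61.27, 80.66], [-181.25, 117.63], [-171.15, -9.14], [-177.46, 177.46]. Speed limits (degrees/s): [159.86, 159.86, 180, 180, 180, 180].

INTERFACE

Orientations are given as a 3x3 rotation matrix whose columns are the frame's x, y, z axes.
In Python, from station import r gives the robot as it stands.
- The arm moves only by the shell command python3 -m creep 'ROWS'. ROWS is JSON, a list of rows, each a list of 7 numbers: the opening, from 0 (shut) to 1 (fully open), then the shift along the tool's x, y, z scaled (see below), then the turn, a rotation vector about the tool's x, y, z scaled (see below). A call has 1 to 5 rows; each row is the pose to reach, as a shift and turn from the pose measured when the call began, along the tool's axes at that moment, turning the shorter way round; what a row does not reach only later rows make up. The controller multiplies each number of a shift by 300 mm and each number of a turn by 180 degrees. A row lasts 1/12 s, in which the tool goes at most 41.7 mm and 7.16 degrees, less where a joint would pass 70% of its speed; a pose out of reach is approached as far as the arm can. A call with a number of a shift or a turn outside -1 to 1 is refused whole. A call with a gripper value outside its range is refused whole. The fingers move at their own pace and stop on an object; the grip force is fixed at half the most. Time passes only in rows, so rows that repeat a pose let the fingers close. It gives the time, the measured TCP pose, the force and the opening at its end, in the units of the state.
- r.sense(): the state, without advancing time (a new reading comes with each control period).
- r.capture(name): name is "scene" or "side" or "wrist"; returns the picture (480x640x3 uint8, blue, green, red); there is no depth.
- r.camera_model(name): a dict with "mtx" (3x3 intrinsics, pixels), "R" (3x3) and "t" (3): a world point X has camera coordinates R X + t; the wrist camera has in their place "mount" (4x4, takes a point from camera to tool coordinates, whose origin is the TCP and whose axes are the flange's). Camera axes: x right, y down, z forward; pixel columns grow to the right and rows downward; lengths in m; the calibration is good to about 2 mm. A picture is of the moment at which its call begins: read the wrist's pose just before it. camera_model takes no time and is no camera call.
- r.finish_job(): hands the job in, once; it reports no verdict.
Trained networks look in the newest picture that a camera, given by its name, has taken for a name from the list of things; names that differ only in an ending like _2 or _b are one class to them, and where a whole thing is asked for, a point or a joint stands for the part that bears it (a point fixed in the world has none). Each returns a list of dicts, best first, with "score" (0 to 1); they miss things now and then, are a little off and sometimes report something else, mostly with a low value. They report only what shows in the picture. A call takes as long as a camera call.
- r.recognise(camera, target): "rect" ([left, top, right, bottom] as shares, 0 to 1, of the picture: columns of its width, rows of its height, round what is visible of it).
- r.outline_of(camera, target): "pixels" (480x640 bool, what is visible of it) and "rect" ([left, top, right, bottom] as shares, 0 to 1, of the picture: columns of its width, rows of its height, round what is visible of it).
The state is a dict: "time_s": time; "joints": joint angles; "joint_velocities": joint speeds; "effort": joint torques, N m; "tcp_pos": TCP position; "ee_rot": TCP orientation; "wrist_force": force on the tool from outside, world axes, zero at the start; "moment": the same for the moment, N m; "gripper_width": opening from 0.0 (shut) to 1.0 (fully open).
Only numpy, scipy, OpenCV 4.12 (cv2) and the standard library are available. Lean on these libraries where they do the work, as an engineer would, in place of code of your own. Each camera call takes 0.05 s, during which the arm holds its last target.

## Working session

There is one attempt and no reset: what is moved stays moved. The work goes in short steps, Python scripts to look and compute and a shell command to move; the robot and the scene stay as the last step left them, time stands still between calls to the robot, and variables do not carry over. Pictures are saved under pics/ and viewed, and the job is handed in when it is done.

```bash
ls; mkdir -p pics
python3 - <<'E'
from station import r
import cv2
print(r.sense())
for n in ["scene","side","wrist"]:
    im=r.capture(n); cv2.imwrite(f"pics/{n}0.png",im)
    m=r.camera_model(n); print(n,m)
E
```

```text
pics
{'time_s': 0.0, 'joints': array([-5.77786515e+01,  2.20910133e+01,  3.80621344e-01, -3.14476851e-02,
       -6.84122767e+01, -1.48149649e+01]), 'joint_velocities': array([ 0.16743527, -0.09462438,  0.032452  ,  0.04747305, -0.04585194,
        0.03729532]), 'effort': array([-3.89433126e-04, -3.90661991e+01,  1.87404835e+01,  4.21977818e+00,
        1.10276396e-02, -2.14774468e-04]), 'tcp_pos': array([ 0.18680928, -0.5958307 ,  0.2384563 ]), 'ee_rot': array([[-9.54267540e-01, -2.98953104e-01, -7.09753003e-04],
       [-2.98953942e-01,  9.54265267e-01,  2.08332792e-03],
       [ 5.44752898e-05,  2.20023567e-03, -9.99997578e-01]]), 'wrist_force': array([-0.39907254,  0.10932223,  0.40877385]), 'moment': array([ 0.03294952, -0.03691476,  0.01671076]), 'gripper_width': 0.996865746079369}
scene {'mtx': array([[575.03747176,   0.        , 318.73109978],
       [  0.        , 575.03747176, 233.45626816],
       [  0.        ,   0.        ,   1.        ]]), 'R': array([[-0.87827765, -0.47811573, -0.00580635],
       [-0.22919614,  0.43161853, -0.87245319],
       [ 0.41963973, -0.7649253
[... 257 characters left out ...]
7584,  0.07068548, -0.00674576],
       [ 0.0436711 ,  0.53579196, -0.84321991],
       [-0.05598908, -0.84138608, -0.53752645]]), 't': array([0.55935382, 0.02173244, 1.26728017])}
wrist {'mtx': array([[342.91547135,   0.        , 314.51441423],
       [  0.        , 342.91547135, 235.32210036],
       [  0.        ,   0.        ,   1.        ]]), 'mount': array([[-3.80793690e-04, -9.56067702e-01, -2.93145706e-01,
         8.13003303e-02],
       [ 9.99999809e-01, -2.21316945e-04, -5.77186124e-04,
        -1.20882606e-03],
       [ 4.86950898e-04, -2.93145869e-01,  9.56067603e-01,
        -1.44962666e-01],
       [ 0.00000000e+00,  0.00000000e+00,  0.00000000e+00,
         1.00000000e+00]])}
```

View pics/scene0.png

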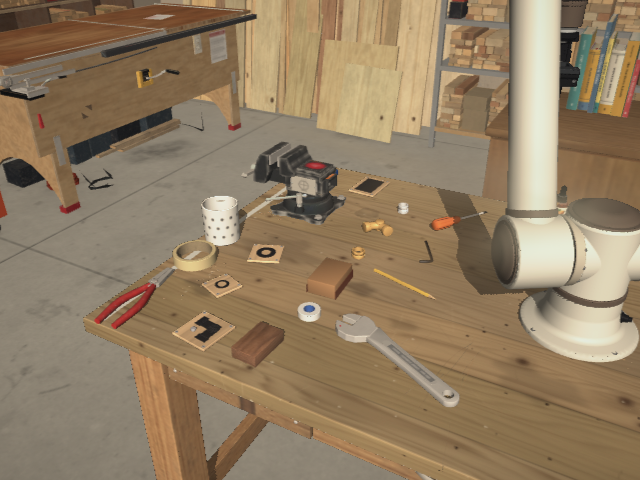

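View pics/side0.png

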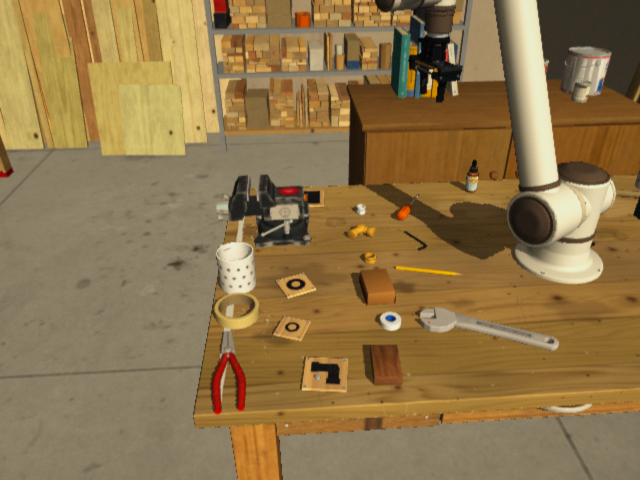

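View pics/wrist0.png

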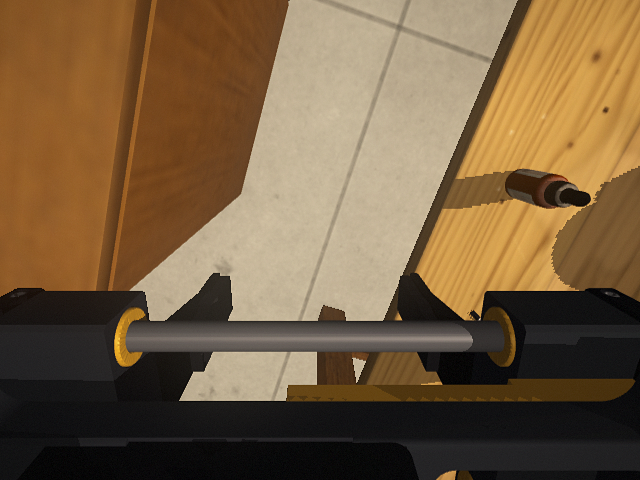

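```bash
cat > h.py <<'E'
import numpy as np, cv2
from scipy.optimize import minimize
from scipy.spatial.transform import Rotation as Ro
from station import r
def proj(cam,X):
    m=cam; c=np.asarray(X)@np.array(m['R']).T+m['t']; p=c@np.array(m['mtx']).T
    return p[:,:2]/p[:,2:]
def box(x0,x1,y0,y1,z0,z1): return np.array([[x,y,z] for x in(x0,x1) for y in (y0,y1) for z in(z0,z1)])/1000
def cyl(rad,h):
    a=np.linspace(0,2*np.pi,40); return np.array([[rad*np.cos(t),rad*np.sin(t),z] for t in a for z in (0,h)])/1000
def cylx(axis,c,r_,a,b,zc):
    out=[]
    for t in np.linspace(0,2*np.pi,24):
        for s in(a,b):
            u=c+r_*np.cos(t); z=zc+r_*np.sin(t)
            out.append([s,u,z] if axis=='x' else [u,s,z])
    return np.array(out)/1000
M={'brass_elbow':[cylx('x',-14,10,-15,16,12.5),cylx('x',-14,12.5,15,27,12.5),cylx('y',-15,10,-14,15,12.5),cylx('y',-15,12.5,14,26,12.5)],
'thread_tape':[cyl(21.5,14)],'brass_nut':[cyl(14,16)],'hardwood_block':[box(-25,25,-41,41,0,22)],
'elbow_tile':[box(-40,40,-40,40,0,6)],'tape_tile':[box(-35,35,-35,35,0,6)],'nut_tile':[box(-30,30,-30,30,0,6)],
'block_tile':[box(-37,37,-53,53,0,6)],'chrome_nut':[cyl(12.5,21)],'sanding_block':[box(-31,31,-45,45,0,34)]}
S=2
def render(cam,parts,p,z=0):
    im=np.zeros((480*S,640*S),np.uint8); c,s=np.cos(p[2]),np.sin(p[2])
    R=np.array([[c,-s,0],[s,c,0],[0,0,1]])
    for P in parts:
        q=proj(cam,P@R.T+[p[0],p[1],z]); hull=cv2.convexHull(((q+.5)*S*16).astype(np.int32))
        cv2.fillConvexPoly(im,hull,1,shift=4)
    return im>0
def wcam(s):
    """wrist camera as world camera from a state"""
    m=r.camera_model('wrist'); T=np.eye(4); T[:3,:3]=s['ee_rot']; T[:3,3]=s['tcp_pos']
    W=np.linalg.inv(T@np.array(m['mount'])); return dict(mtx=m['mtx'],R=W[:3,:3],t=W[:3,3])
def ray(cam,uv,z):
    d=np.array(cam['R']).T@(np.linalg.inv(cam['mtx'])@[uv[0],uv[1],1]); o=-np.array(cam['R']).T@cam['t']
    return o+d*(z-o[2])/d[2]
def fit(name,obs,z=0,yaws=np.radians(np.arange(0,360,30)),x0=None):
    """obs: list of (cam,mask)"""
    big=[(c,cv2.resize(m.astype(np.uint8),None,fx=S,fy=S,interpolation=cv2.INTER_NEAREST)>0) for c,m in obs]
    if x0 is None:
        c,m=obs[0]; ys,xs=np.nonzero(m); x0=ray(c,(xs.mean(),ys.mean()),z+.008)
    def cost(p):
        t=0
        for c,m in big:
            q=render(c,M[name],p,z); t+=1-(q&m).sum()/max(1,(q|m).sum())
        return t/len(big)
    best=None; rows=[]
    for y in yaws:
        o=minimize(cost,[x0[0],x0[1],y],method='Nelder-Mead',options=dict(initial_simplex=[[x0[0]+a,x0[1]+b,y+g] for a,b,g in((0,0,0),(.01,0,.1),(0,.01,-.1),(-.005,-.005,.3))],xatol=1e-4,fatol=1e-4,maxiter=150))
        rows.append((o.fun,*o.x))
    rows.sort(); return rows
E
cat > m1.py <<'E'
from h import *
import pickle
out={}
names=list(M)
for c in('scene','side'):
    r.capture(c)
    for n in names:
        L=r.outline_of(c,n)
        out[c,n]=[(l['score'],np.array(l['pixels'])) for l in L]
pickle.dump(out,open('m1.pkl','wb'))
cams={c:r.camera_model(c) for c in('scene','side')}
for n in names:
    obs=[]
    for c in cams:
        L=out[c,n]; print(n,c,[(round(s,2),int(m.sum()),[int(np.nonzero(m)[1].mean()),int(np.nonzero(m)[0].mean())]) for s,m in L][:3])
        if L: obs.append((cams[c],L[0][1],))
    if not obs: continue
    rnd='nut' in n and 'tile' not in n or n=='thread_tape'
    for sel in ([obs]+([[o] for o in obs] if len(obs)>1 else [])):
        f=fit(n,sel,yaws=[0.] if rnd else np.radians(np.arange(0,360,45)) if n=='brass_elbow' else np.radians([0,45,90,135]) )
        print('   ',[np.round([a[0],a[1]*1000,a[2]*1000,np.degrees(a[3])],2).tolist() for a in f[:2]])
print(r.sense()['time_s'])
E
python3 m1.py
```

```text
brass_elbow scene [(0.52, 311, [377, 226])]
brass_elbow side [(0.74, 232, [361, 231])]
    [[0.17, 458.87, -148.69, 50.1], [0.17, 458.51, -147.92, 48.59]]
    [[0.14, 459.79, -149.73, 47.67], [0.14, 459.97, -149.87, 48.17]]
    [[0.18, 457.71, -145.86, 49.72], [0.18, 457.99, -146.24, 54.98]]
thread_tape scene [(0.89, 383, [308, 311])]
thread_tape side [(0.61, 328, [390, 321])]
    [[0.08, 443.63, 201.59, 2.28]]
    [[0.06, 444.79, 200.48, 4.53]]
    [[0.08, 443.86, 203.37, 6.79]]
brass_nut scene [(0.44, 134, [358, 252])]
brass_nut side [(0.57, 111, [369, 257])]
    [[0.16, 452.26, -32.17, 1.22]]
    [[0.15, 451.83, -32.49, -1.57]]
    [[0.15, 452.67, -32.63, 7.33]]
hardwood_block scene [(0.96, 1458, [256, 343])]
hardwood_block side [(0.93, 1164, [385, 365])]
    [[0.04, 475.08, 326.19, 175.86], [0.04, 475.08, 326.19, -4.14]]
    [[0.03, 475.65, 325.01, 176.23], [0.03, 475.5, 325.3, 176.2]]
    [[0.04, 474.76, 326.58, -3.6], [0.04, 474.72, 326.6, 176.33]]
elbow_tile scene [(0.73, 1349, [203, 330])]
elbow_tile side [(0.93, 1474, [325, 375])]
    [[0.08, 585.98, 333.63, -8.18], [0.08, 5
[... 786 characters left out ...]
300, [314, 198])]
    [[0.25, 578.3, -370.43, 176.13], [0.25, 578.42, -370.5, 176.34]]
    [[0.12, 579.54, -373.27, 1.0], [0.13, 578.88, -370.03, -1.99]]
    [[0.36, 575.33, -370.43, 176.06], [0.37, 569.56, -369.7, 176.0]]
chrome_nut scene [(0.67, 98, [402, 208])]
chrome_nut side [(0.51, 79, [360, 209])]
    [[0.19, 443.58, -274.05, -4.79]]
    [[0.18, 445.34, -279.97, 5.55]]
    [[0.18, 442.48, -273.46, -2.6]]
sanding_block scene [(0.68, 1294, [329, 278])]
sanding_block side [(0.86, 1063, [376, 286])]
    [[0.11, 456.81, 93.73, 4.14], [0.11, 456.27, 93.96, 1.99]]
    [[0.11, 457.39, 92.92, 6.33], [0.11, 456.84, 91.88, 4.35]]
    [[0.1, 456.38, 94.78, 181.7], [0.1, 456.25, 96.17, 0.99]]
1.25
```

Run:
```python
from h import *
a=cv2.imread('pics/scene0.png');b=cv2.imread('pics/side0.png')
cs=r.camera_model('scene');cd=r.camera_model('side')
def ax(im,cam,p,yaw,z):
    for v,col in(((1,0),(0,0,255)),((0,1),(0,255,0))):
        c,s=np.cos(yaw),np.sin(yaw); e=[p[0]+.04*(c*v[0]-s*v[1]),p[1]+.04*(s*v[0]+c*v[1]),z]
        q=proj(cam,np.array([[*p,z],e])); yield q,col
def crop(im,cam,p,yaw,z,f=8,w=45):
    q=proj(cam,np.array([[*p,z]]))[0].astype(int); x0,y0=q-[w,35]
    c=cv2.resize(im[y0:y0+70,x0:x0+2*w],None,fx=4.4,fy=4.2,interpolation=cv2.INTER_CUBIC)
    for qq,col in ax(im,cam,p,yaw,z):
        u=((qq-[x0,y0]+.5)*[4.4,4.2]).astype(int); cv2.line(c,tuple(map(int,u[0])),tuple(map(int,u[1])),col,1)
    return c
t=np.vstack([np.hstack([crop(a,cs,(.459,-.1487),np.radians(50),.012),crop(b,cd,(.459,-.1487),np.radians(50),.012)]),
np.hstack([crop(a,cs,(.586,.3335),np.radians(-8),.006),crop(b,cd,(.586,.3335),np.radians(-8),.006)])])
cv2.imwrite('pics/crops.png',t);print(t.shape)
```

```text
(588, 792, 3)
```

View pics/crops.png

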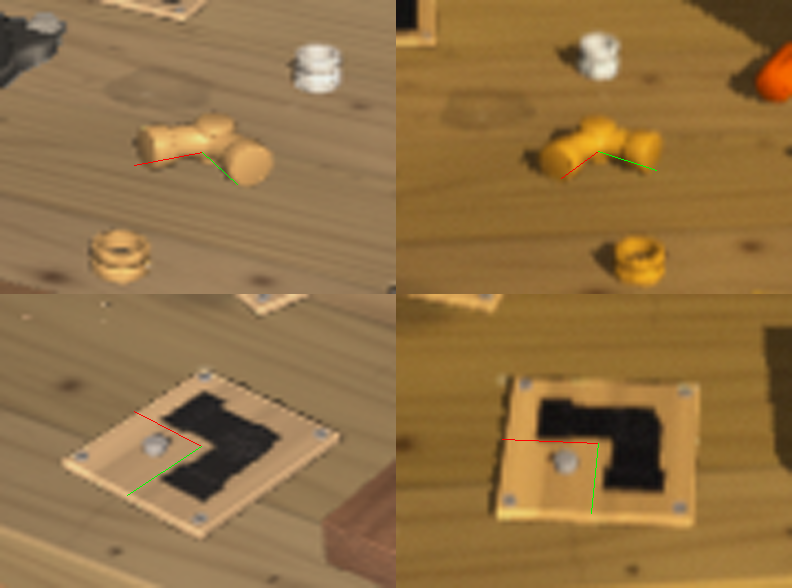

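```bash
cat > plan.py <<'E'
import sys
from h import *
def goal(yaw):
    a=np.radians(yaw); y=np.array([np.cos(a),np.sin(a),0]); z=np.array([0,0,-1.]); return np.column_stack([np.cross(y,z),y,z])
def show(s=None):
    s=s or r.sense(); R=s['ee_rot']
    print('t %.2f tcp %s yaw_y %.1f tilt %.1f F %s grip %.3f q6 %.0f'%(s['time_s'],np.round(s['tcp_pos']*1000,1),np.degrees(np.arctan2(R[1,1],R[0,1])),np.degrees(np.arccos(-R[2,2])),np.round(s['wrist_force'],1),s['gripper_width'],s['joints'][5])); return s
if __name__=='__main__':
    # args: x,y,z,yaw (mm,deg) waypoints
    s=show(); p=s['tcp_pos'].copy(); R=s['ee_rot'].copy()
    for w in sys.argv[1:]:
        x,y,z,yaw=map(float,w.split(',')); g=np.array([x,y,z])/1000; G=goal(yaw)
        d=np.linalg.norm(g-p); rv=Ro.from_matrix(R.T@G).as_rotvec(); ang=np.degrees(np.linalg.norm(rv))
        n=max(1,int(np.ceil(max(d/.195,ang/33))))
        rows=max(1,int(np.ceil(max(d/.0417,ang/7.16)/n-1e-6)))
        print('->',w,'dist %.0f ang %.0f calls %d rows %d'%(d*1000,ang,n,rows))
        for i in range(n):
            f=1/n; Ri=R@Ro.from_rotvec(rv*i/n).as_matrix()
            print('   ',np.round(np.r_[Ri.T@((g-p)*f)/.3,(rv/n)/np.pi],3).tolist())
        p=g;R=G
E
python3 plan.py 467,-154,150,230
```

```text
t 1.25 tcp [ 187.  -596.4  239.6] yaw_y 107.4 tilt 0.0 F [ 0.1 -0.3  0.3] grip 0.999 q6 -15
-> 467,-154,150,230 dist 531 ang 123 calls 4 rows 5
    [-0.333, 0.282, 0.075, 0.0, -0.0, -0.17]
    [-0.43, 0.073, 0.075, 0.0, -0.0, -0.17]
    [-0.407, -0.157, 0.075, 0.0, -0.0, -0.17]
    [-0.27, -0.342, 0.075, 0.0, -0.0, -0.17]
```

```bash
python3 -m creep '[[1,-0.333,0.282,0.075,0,0,-0.17],[1,-0.333,0.282,0.075,0,0,-0.17],[1,-0.333,0.282,0.075,0,0,-0.17],[1,-0.333,0.282,0.075,0,0,-0.17],[1,-0.333,0.282,0.075,0,0,-0.17]]'; python3 plan.py 467,-154,150,230
```

```text
time_s: 1.67
tcp_pos: [0.2582, -0.4833, 0.217]
ee_rot: [[-0.663, -0.749, -0.0], [-0.749, 0.663, 0.001], [-0.001, 0.001, -1.0]]
wrist_force: [0.3, -0.1, -0.2]
gripper_width: 0.998
t 1.67 tcp [ 258.2 -483.3  217. ] yaw_y 138.5 tilt 0.0 F [ 0.3 -0.1 -0.2] grip 0.998 q6 3
-> 467,-154,150,230 dist 396 ang 92 calls 3 rows 5
    [-0.428, 0.069, 0.075, 0.0, 0.0, -0.169]
    [-0.403, -0.158, 0.075, 0.0, 0.0, -0.169]
    [-0.267, -0.341, 0.074, 0.0, 0.0, -0.169]
```

```bash
python3 -m creep '[[1,-0.428,0.069,0.075,0,0,-0.169],[1,-0.428,0.069,0.075,0,0,-0.169],[1,-0.428,0.069,0.075,0,0,-0.169],[1,-0.428,0.069,0.075,0,0,-0.169],[1,-0.428,0.069,0.075,0,0,-0.169]]' >/dev/null; python3 -m creep '[[1,-0.403,-0.158,0.075,0,0,-0.169],[1,-0.403,-0.158,0.075,0,0,-0.169],[1,-0.403,-0.158,0.075,0,0,-0.169],[1,-0.403,-0.158,0.075,0,0,-0.169],[1,-0.403,-0.158,0.075,0,0,-0.169]]' >/dev/null;  python3 plan.py 467,-154,150,230
```

```text
t 2.50 tcp [ 398.9 -258.6  171.7] yaw_y -159.6 tilt 0.1 F [-0.  -0.2 -0.4] grip 1.000 q6 34
-> 467,-154,150,230 dist 127 ang 30 calls 1 rows 5
    [-0.247, -0.334, 0.073, -0.0, 0.001, -0.164]
```

```bash
python3 -m creep '[[1,-0.247,-0.334,0.073,0,0,-0.164],[1,-0.247,-0.334,0.073,0,0,-0.164],[1,-0.247,-0.334,0.073,0,0,-0.164],[1,-0.247,-0.334,0.073,0,0,-0.164],[1,-0.247,-0.334,0.073,0,0,-0.164]]' >/dev/null
cat > wl.py <<'E'
import sys
from plan import *
s=show(); im=r.capture('wrist'); cam=wcam(s); tag=sys.argv[1]
for a in sys.argv[2:]:
    n,z=(a.split(':')+['0'])[:2]; L=r.outline_of('wrist',n)
    if not L: print(n,'none'); continue
    m=np.array(L[0]['pixels']); rnd='nut' in n and 'tile' not in n or n=='thread_tape'
    f=fit(n,[(cam,m)],z=float(z)/1000,yaws=[0.] if rnd else np.radians(np.arange(0,360,45)))
    print(n,round(L[0]['score'],2),[np.round([q[0],q[1]*1000,q[2]*1000,np.degrees(q[3])],2).tolist() for q in f[:3]])
    q=render(cam,M[n],f[0][1:],float(z)/1000).astype(np.uint8); q=cv2.resize(q,(640,480),interpolation=cv2.INTER_NEAREST)
    cs,_=cv2.findContours(q,0,2); cv2.drawContours(im,cs,-1,(0,0,255),1)
    cs,_=cv2.findContours(m.astype(np.uint8),0,2); cv2.drawContours(im,cs,-1,(255,0,0),1)
cv2.imwrite(f'pics/{tag}.png',im)
E
python3 wl.py w1 brass_elbow
```

```text
t 2.92 tcp [ 468.1 -152.3  149.6] yaw_y -129.7 tilt 0.1 F [-0.4  0.2 -0.8] grip 0.997 q6 50
brass_elbow none
```

View pics/w1.png

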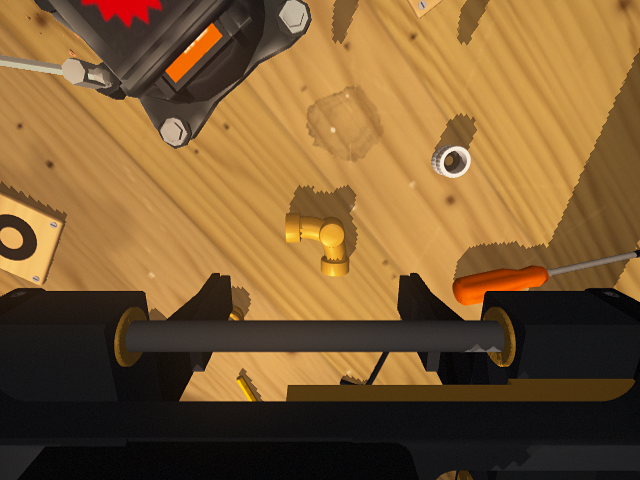

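Run:
```python
from plan import *
s=show();cam=wcam(s);im=cv2.imread('pics/w1.png')
hsv=cv2.cvtColor(im,cv2.COLOR_BGR2HSV)
print(hsv[228,305],hsv[265,335],hsv[232,332],hsv[225,260],hsv[200,330])
m=((hsv[...,1]>195)&(hsv[...,2]>100)); k=np.zeros_like(m);k[205:285,275:360]=1;m&=k
m=cv2.morphologyEx(m.astype(np.uint8),cv2.MORPH_CLOSE,np.ones((5,5)))
n,l,st,_=cv2.connectedComponentsWithStats(m);i=1+st[1:,4].argmax();m=l==i;print(st[i])
f=fit('brass_elbow',[(cam,m)],x0=[.46,-.149],yaws=np.radians([35,50,65]))
print(f)
v=im.copy()
q=cv2.resize(render(cam,M['brass_elbow'],f[0][1:]).astype(np.uint8),(640,480),interpolation=0)
for mm,c in((q,(0,0,255)),(m.astype(np.uint8),(255,0,0))):
    cs,_=cv2.findContours(mm,0,2);cv2.drawContours(v,cs,-1,c,1)
cv2.imwrite('pics/w1b.png',cv2.resize(v[180:300,240:400],None,fx=5,fy=5))
```

```text
t 3.02 tcp [ 466.8 -154.   149.9] yaw_y -130.2 tilt 0.1 F [-0.5  0.3 -0.1] grip 0.999 q6 49
[ 19 196 232] [ 19 198 234] [ 19 202 233] [ 18 160 206] [ 17 162 124]
[ 285  214   64   62 2058]
[(np.float64(0.15956239033956032), np.float64(0.4553881172235057), np.float64(-0.14872071785913937), np.float64(0.8689181307813549)), (np.float64(0.15992571192736282), np.float64(0.4553544119002044), np.float64(-0.1487031562417629), np.float64(0.8690327646092164)), (np.float64(0.16294390118373647), np.float64(0.4556522745018684), np.float64(-0.14895968875030835), np.float64(0.8691204726493216))]
```

View pics/w1b.png

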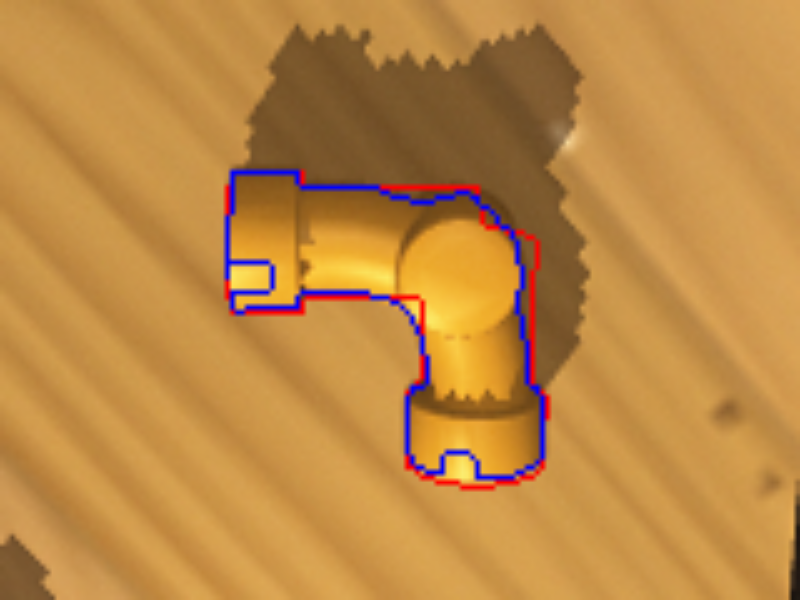

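```bash
python3 plan.py 465,-152.5,23,230
```

```text
t 3.02 tcp [ 466.8 -154.   149.9] yaw_y -130.2 tilt 0.1 F [-0.5  0.3 -0.1] grip 0.999 q6 49
-> 465,-152.5,23,230 dist 127 ang 0 calls 1 rows 4
    [-0.007, 0.0, 0.423, -0.0, 0.001, -0.001]
```

```bash
python3 -m creep '[[1,-0.007,0,0.11,0,0,0],[1,-0.007,0,0.22,0,0,0],[1,-0.007,0,0.32,0,0,0],[1,-0.007,0,0.39,0,0,0],[1,-0.007,0,0.423,0,0,0]]' >/dev/null; python3 plan.py 465,-152.5,23,230; python3 -m creep '[[0,0,0,0,0,0,0],[0,0,0,0,0,0,0],[0,0,0,0,0,0,0],[0,0,0,0,0,0,0],[0,0,0,0,0,0,0]]'; python3 plan.py
```

```text
t 3.43 tcp [ 462.4 -153.8   20.6] yaw_y -130.5 tilt 0.4 F [-0.9 -0.4  0.3] grip 0.997 q6 49
-> 465,-152.5,23,230 dist 4 ang 1 calls 1 rows 1
    [0.004, -0.009, -0.008, 0.001, 0.002, -0.003]
time_s: 3.85
tcp_pos: [0.4632, -0.154, 0.0218]
ee_rot: [[0.76, -0.65, -0.003], [-0.65, -0.76, 0.002], [-0.004, 0.001, -1.0]]
wrist_force: [0.4, 0.7, 0.5]
gripper_width: 0.709
t 3.85 tcp [ 463.2 -154.    21.8] yaw_y -130.5 tilt 0.2 F [0.4 0.7 0.5] grip 0.709 q6 49
```

```bash
python3 -m creep '[[0,0,0,0,0,0,0],[0,0,0,0,0,0,0],[0,0,0,0,0,0,0],[0,0,0,0,0,0,0]]'|grep -E 'grip|force'; python3 -m creep '[[0,0,0,0,0,0,0],[0,0,0,0,0,0,0]]'|grep -E 'grip|force'; python3 plan.py 465,-152.5,150,230
```

```text
wrist_force: [-0.7, -0.1, 5.9]
gripper_width: 0.559
wrist_force: [0.4, 0.2, 2.1]
gripper_width: 0.561
t 4.35 tcp [ 463.9 -153.9   22.7] yaw_y -130.5 tilt 0.1 F [0.4 0.2 2.1] grip 0.561 q6 49
-> 465,-152.5,150,230 dist 127 ang 1 calls 1 rows 4
    [-0.001, -0.006, -0.424, -0.0, 0.001, -0.003]
```

```bash
python3 -m creep '[[0,0,0,-0.1,0,0,0],[0,0,0,-0.2,0,0,0],[0,0,0,-0.3,0,0,0],[0,0,0,-0.4,0,0,0],[0,0,0,-0.424,0,0,0]]'|grep -E 'grip|force';python3 wl.py w2
python3 - <<'E'
import sys; sys.path.insert(0,'.')
from station import r
import cv2
cv2.imwrite('pics/s2.png',cv2.resize(r.capture('side')[180:300,280:440],None,fx=5,fy=5))
E
```

```text
wrist_force: [0.9, -0.1, -0.1]
gripper_width: 0.56
t 4.77 tcp [ 466.5 -154.4  154.3] yaw_y -130.4 tilt 0.4 F [ 0.9 -0.1 -0.1] grip 0.560 q6 49
```

View pics/w2.png

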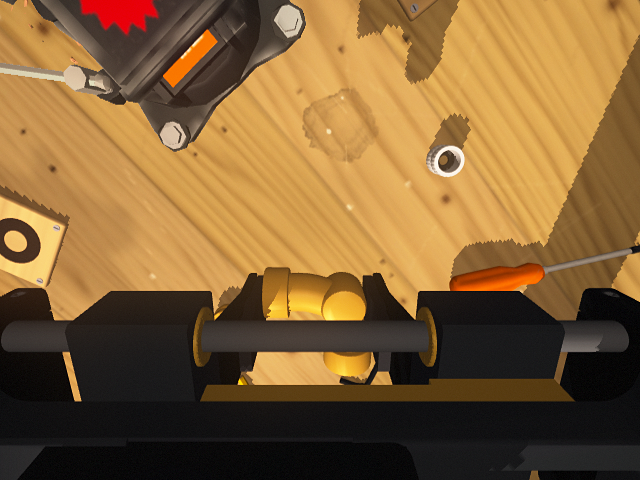

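View pics/s2.png

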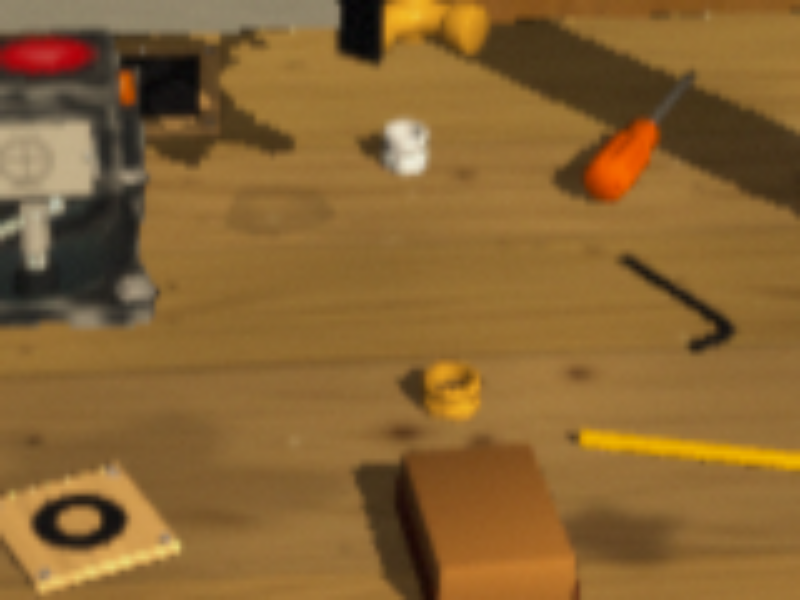

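```bash
cat > held.py <<'E'
from plan import *
def brass(im,x0,y0,x1,y1):
    hsv=cv2.cvtColor(im,cv2.COLOR_BGR2HSV); m=(hsv[...,1]>192)&(hsv[...,2]>90)&(hsv[...,0]<30); k=np.zeros_like(m);k[y0:y1,x0:x1]=1;m&=k
    m=cv2.morphologyEx(m.astype(np.uint8),cv2.MORPH_CLOSE,np.ones((7,7)))
    n,l,st,_=cv2.connectedComponentsWithStats(m); return l==1+st[1:,4].argmax()
if __name__=='__main__':
    s=show(); im=r.capture('wrist'); cam=wcam(s); z=s['tcp_pos'][2]-.0227
    m=brass(im,240,255,380,320)
    vis=np.zeros((480,640),bool); vis[255:320]=1
    vb=cv2.resize(vis.astype(np.uint8),None,fx=2,fy=2,interpolation=0)>0; mb=cv2.resize(m.astype(np.uint8),None,fx=2,fy=2,interpolation=0)>0
    def cost(p):
        q=render(cam,M['brass_elbow'],p,z)&vb; return 1-(q&mb).sum()/(q|mb).sum()
    R=s['ee_rot']; p0=s['tcp_pos'][:2]-np.array([.0068,-.0044])
    b=min((minimize(cost,[p0[0],p0[1],y],method='Nelder-Mead',options=dict(initial_simplex=[[p0[0]+a,p0[1]+bb,y+g] for a,bb,g in((0,0,0),(.006,0,.1),(0,.006,-.1),(-.005,-.005,.1))])) for y in np.radians([40,50,60])),key=lambda o:o.fun)
    yaw=b.x[2]; d=s['tcp_pos'][:2]-b.x[:2]; c,sn=np.cos(yaw),np.sin(yaw)
    print(b.fun,np.round(b.x*[1000,1000,57.3],1),'tcp in elbow frame mm',1000*np.array([c*d[0]+sn*d[1],-sn*d[0]+c*d[1]]))
    q=cv2.resize(render(cam,M['brass_elbow'],b.x,z).astype(np.uint8),(640,480),interpolation=0)
    for mm,c in((q,(0,0,255)),(m.astype(np.uint8),(255,0,0))):
        cs,_=cv2.findContours(mm,0,2);cv2.drawContours(im,cs,-1,c,1)
    cv2.imwrite('pics/w2b.png',cv2.resize(im[250:390,220:400],None,fx=4,fy=4))
E
python3 held.py
```

```text
t 4.87 tcp [ 464.8 -154.   151.3] yaw_y -130.5 tilt 0.2 F [-0.4  0.2 -1.2] grip 0.563 q6 49
0.11279112950289139 [ 455.1 -149.6   47.3] tcp in elbow frame mm [  3.36821409 -10.1526922 ]
```

View pics/w2b.png

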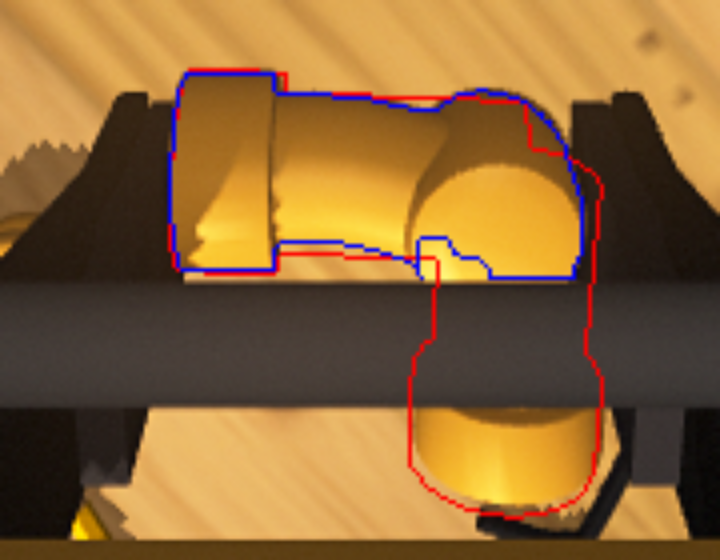

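```bash
python3 plan.py 520,80,190,200 587.4,323.3,120,174
```

```text
t 4.92 tcp [ 463.6 -153.9  149.5] yaw_y -130.5 tilt 0.2 F [-0.9  0.5 -0.6] grip 0.566 q6 49
-> 520,80,190,200 dist 244 ang 29 calls 2 rows 3
    [-0.182, -0.357, -0.067, -0.0, 0.0, 0.082]
    [-0.267, -0.299, -0.067, -0.0, 0.0, 0.082]
-> 587.4,323.3,120,174 dist 262 ang 26 calls 2 rows 4
    [-0.343, -0.244, 0.117, 0.0, 0.0, 0.072]
    [-0.389, -0.161, 0.117, 0.0, 0.0, 0.072]
```

```bash
python3 -m creep '[[0,-0.182,-0.357,-0.067,0,0,0.082],[0,-0.182,-0.357,-0.067,0,0,0.082],[0,-0.182,-0.357,-0.067,0,0,0.082],[0,-0.182,-0.357,-0.067,0,0,0.082]]'|grep -E 'grip|force'; python3 -m creep '[[0,-0.267,-0.299,-0.067,0,0,0.082],[0,-0.267,-0.299,-0.067,0,0,0.082],[0,-0.267,-0.299,-0.067,0,0,0.082],[0,-0.267,-0.299,-0.067,0,0,0.082]]'|grep -E 'grip|force';python3 plan.py 587.4,323.3,120,174
```

```text
wrist_force: [0.8, -0.3, -0.8]
gripper_width: 0.566
wrist_force: [0.8, -0.5, -1.1]
gripper_width: 0.567
t 5.58 tcp [521.8  88.1 187.6] yaw_y -159.7 tilt 0.2 F [ 0.8 -0.5 -1.1] grip 0.567 q6 -7
-> 587.4,323.3,120,174 dist 253 ang 26 calls 2 rows 4
    [-0.329, -0.239, 0.113, 0.0, 0.0, 0.073]
    [-0.375, -0.157, 0.113, 0.0, 0.0, 0.073]
```

```bash
python3 -m creep '[[0,-0.329,-0.239,0.113,0,0,0.073],[0,-0.329,-0.239,0.113,0,0,0.073],[0,-0.329,-0.239,0.113,0,0,0.073],[0,-0.329,-0.239,0.113,0,0,0.073]]'|grep -E 'grip|force'; python3 -m creep '[[0,-0.375,-0.157,0.113,0,0,0.073],[0,-0.375,-0.157,0.113,0,0,0.073],[0,-0.375,-0.157,0.113,0,0,0.073],[0,-0.375,-0.157,0.113,0,0,0.073],[0,-0.375,-0.157,0.113,0,0,0.073]]'|grep -E 'grip|force';python3 wl.py w3 elbow_tile;python3 plan.py 587.4,323.3,80,174
```

```text
wrist_force: [0.1, 0.2, -1.0]
gripper_width: 0.563
wrist_force: [-0.3, -0.3, -1.0]
gripper_width: 0.561
t 6.33 tcp [584.9 327.9 109.7] yaw_y 174.4 tilt 0.8 F [-0.3 -0.3 -1. ] grip 0.561 q6 -48
elbow_tile 0.76 [[0.27, 584.67, 333.77, -8.15], [0.27, 584.67, 333.77, 81.85], [0.27, 584.67, 333.77, 171.85]]
t 6.43 tcp [585.4 325.7 112.5] yaw_y 174.3 tilt 0.7 F [ 0.4 -0.7 -0.5] grip 0.567 q6 -48
-> 587.4,323.3,80,174 dist 33 ang 1 calls 1 rows 1
    [0.007, -0.009, 0.108, 0.003, -0.001, 0.001]
```

View pics/w3.png

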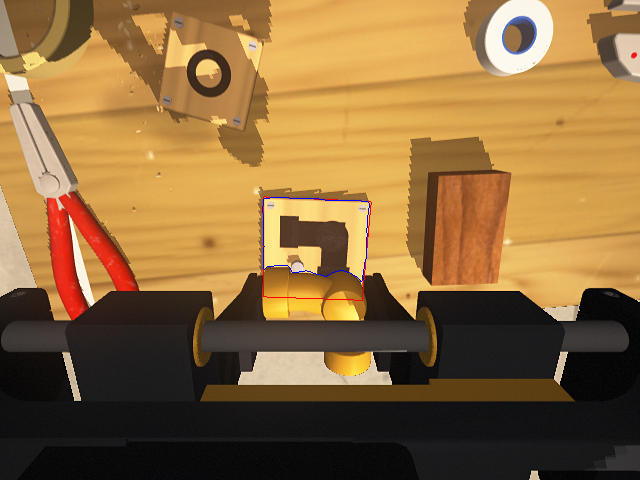

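```bash
python3 -m creep '[[0,0.007,-0.009,0.06,0.003,0,0.001],[0,0.007,-0.009,0.108,0.003,0,0.001],[0,0.007,-0.009,0.108,0.003,0,0.001],[0,0.007,-0.009,0.108,0.003,0,0.001],[0,0.007,-0.009,0.108,0.003,0,0.001]]'|grep -E 'grip|force'; python3 plan.py 587,323.4,33,174
```

```text
wrist_force: [0.3, -0.1, -0.9]
gripper_width: 0.566
t 6.85 tcp [588.2 322.6  81.6] yaw_y 174.1 tilt 0.2 F [ 0.3 -0.1 -0.9] grip 0.566 q6 -49
-> 587,323.4,33,174 dist 49 ang 0 calls 1 rows 2
    [-0.003, 0.004, 0.162, -0.0, -0.001, 0.0]
```

```bash
python3 -m creep '[[0,-0.003,0.004,0.06,0,0,0],[0,-0.003,0.004,0.11,0,0,0],[0,-0.003,0.004,0.15,0,0,0],[0,-0.003,0.004,0.162,0,0,0],[0,-0.003,0.004,0.162,0,0,0]]'|grep -E 'grip|force'; python3 plan.py 587,323.4,29.5,174
```

```text
wrist_force: [0.5, 0.1, -0.7]
gripper_width: 0.567
t 7.27 tcp [586.8 323.   32.5] yaw_y 174.1 tilt 0.3 F [ 0.5  0.1 -0.7] grip 0.567 q6 -49
-> 587,323.4,29.5,174 dist 3 ang 0 calls 1 rows 1
    [-0.002, -0.0, 0.01, 0.0, -0.001, 0.0]
```

```bash
python3 -m creep '[[0,-0.001,0,0.01,0,0,0],[0,-0.001,0,0.01,0,0,0],[0,-0.001,0,0.012,0,0,0]]'|grep -E 'pos|grip|force'; python3 -m creep '[[0.75,0,0,0,0,0,0],[0.75,0,0,0,0,0,0],[0.75,0,0,0,0,0,0],[0.8,0,0,0,0,0,0]]'|grep -E 'pos|grip|force'; python3 plan.py 587,323.4,130,174
```

```text
tcp_pos: [0.5873, 0.3236, 0.0296]
wrist_force: [-0.1, -0.1, -1.4]
gripper_width: 0.566
tcp_pos: [0.5875, 0.3237, 0.0301]
wrist_force: [-0.9, -0.9, -0.5]
gripper_width: 0.751
t 7.85 tcp [587.5 323.7  30.1] yaw_y 174.1 tilt 0.2 F [-0.9 -0.9 -0.5] grip 0.751 q6 -49
-> 587,323.4,130,174 dist 100 ang 0 calls 1 rows 3
    [0.002, 0.001, -0.333, -0.0, -0.001, 0.0]
```

```bash
python3 -m creep '[[0.9,0,0,-0.1,0,0,0],[1,0,0,-0.2,0,0,0],[1,0,0,-0.333,0,0,0],[1,0,0,-0.333,0,0,0]]'|grep -E 'pos|grip|force';python3 plan.py 475,326,150,176
```

```text
tcp_pos: [0.5917, 0.3267, 0.1395]
wrist_force: [1.4, 0.6, 1.5]
gripper_width: 0.973
t 8.18 tcp [591.7 326.7 139.5] yaw_y 174.2 tilt 0.9 F [1.4 0.6 1.5] grip 0.973 q6 -49
-> 475,326,150,176 dist 117 ang 2 calls 1 rows 3
    [0.041, 0.386, -0.041, -0.005, 0.002, -0.01]
```

```bash
python3 -m creep '[[1,0.041,0.386,-0.041,-0.005,0.002,-0.01],[1,0.041,0.386,-0.041,-0.005,0.002,-0.01],[1,0.041,0.386,-0.041,-0.005,0.002,-0.01],[1,0.041,0.386,-0.041,-0.005,0.002,-0.01],[1,0.041,0.386,-0.041,-0.005,0.002,-0.01]]'|grep -E 'pos|grip|force';python3 wl.py w4 hardwood_block
python3 - <<'E'
from h import *
im=r.capture('side');a=im[335:415,280:400]; b=r.capture('scene')[290:370,150:270]
cv2.imwrite('pics/s4.png',cv2.resize(np.hstack([a,b]),None,fx=3.3,fy=4))
E
```

```text
tcp_pos: [0.4742, 0.3267, 0.1513]
wrist_force: [0.5, -0.7, -0.9]
gripper_width: 1.003
t 8.60 tcp [474.2 326.7 151.3] yaw_y 176.1 tilt 0.1 F [ 0.5 -0.7 -0.9] grip 1.003 q6 -54
hardwood_block 0.6 [[0.02, 473.23, 325.03, 176.27], [0.02, 473.23, 325.03, 356.27], [0.02, 473.26, 325.02, 176.27]]
```

View pics/w4.png

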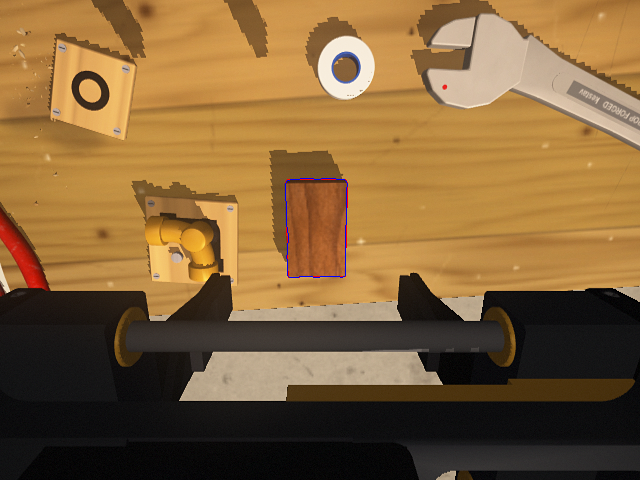

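View pics/s4.png

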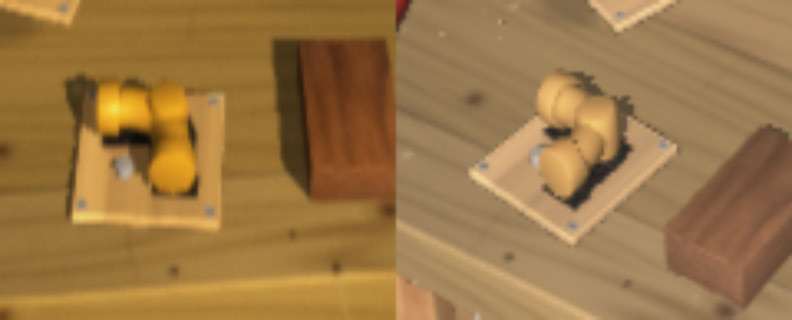

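```bash
python3 plan.py 474,325.5,22,176.2
```

```text
t 8.80 tcp [476.  326.2 149.7] yaw_y 175.9 tilt 0.1 F [ 0.2 -0.1  0.3] grip 0.998 q6 -54
-> 474,325.5,22,176.2 dist 128 ang 0 calls 1 rows 4
    [0.003, 0.006, 0.426, 0.0, 0.0, -0.001]
```

```bash
python3 -m creep '[[1,0.003,0.006,0.11,0,0,0],[1,0.003,0.006,0.22,0,0,0],[1,0.003,0.006,0.32,0,0,0],[1,0.003,0.006,0.39,0,0,0],[1,0.003,0.006,0.42,0,0,0]]'|grep -E 'pos|grip|force'; python3 -m creep '[[0,0,0,0,0,0,0],[0,0,0,0,0,0,0],[0,0,0,0,0,0,0],[0,0,0,0,0,0,0],[0,0,0,0,0,0,0]]' |grep -E 'pos|grip|force'; python3 -m creep '[[0,0,0,0,0,0,0],[0,0,0,0,0,0,0],[0,0,0,0,0,0,0],[0,0,0,0,0,0,0],[0,0,0,0,0,0,0]]' |grep -E 'pos|grip|force';python3 plan.py 470,250,250,176 470,-200,250,180 579,-371,250,180
```

```text
tcp_pos: [0.4733, 0.3236, 0.0196]
wrist_force: [-0.5, -0.9, -0.3]
gripper_width: 0.997
tcp_pos: [0.4738, 0.3241, 0.0209]
wrist_force: [0.9, -0.8, 0.1]
gripper_width: 0.706
tcp_pos: [0.4741, 0.3246, 0.0219]
wrist_force: [-2.0, 0.6, 5.7]
gripper_width: 0.572
t 10.05 tcp [474.1 324.6  21.9] yaw_y 175.8 tilt 0.2 F [-2.   0.6  5.7] grip 0.572 q6 -55
-> 470,250,250,176 dist 240 ang 0 calls 2 rows 3
    [0.125, -0.001, -0.38, 0.001, -0.0, -0.0]
    [0.125, -0.001, -0.38, 0.001, -0.0, -0.0]
-> 470,-200,250,180 dist 450 ang 4 calls 3 rows 4
    [0.499, -0.035, 0.0, 0.0, 0.0, -0.007]
    [0.499, -0.023, 0.0, 0.0, 0.0, -0.007]
    [0.5, -0.012, 0.0, 0.0, 0.0, -0.007]
-> 579,-371,250,180 dist 203 ang 0 calls 2 rows 3
    [0.285, -0.182, 0.0, 0.0, 0.0, 0.0]
    [0.285, -0.182, 0.0, 0.0, 0.0, 0.0]
```

```bash
python3 -m creep '[[0,0.0,0,-0.1,0,0,0],[0,0.0,0,-0.2,0,0,0],[0,0.06,0,-0.33,0,0,0],[0,0.125,0,-0.38,0,0,0],[0,0.125,0,-0.38,0,0,0]]'|grep -E 'pos|grip|force'; python3 -m creep '[[0,0.125,0,-0.38,0,0,0],[0,0.125,0,-0.38,0,0,0],[0,0.125,0,-0.38,0,0,0],[0,0.125,0,-0.38,0,0,0]]'|grep -E 'pos|grip|force'; python3 -m creep '[[0,0.5,-0.02,0,0,0,-0.007],[0,0.5,-0.02,0,0,0,-0.007],[0,0.5,-0.02,0,0,0,-0.007],[0,0.5,-0.02,0,0,0,-0.007]]'|grep -E 'pos|grip|force'; python3 -m creep '[[0,0.5,-0.02,0,0,0,-0.007],[0,0.5,-0.02,0,0,0,-0.007],[0,0.5,-0.02,0,0,0,-0.007],[0,0.5,-0.02,0,0,0,-0.007]]'|grep -E 'pos|grip|force'; python3 plan.py 470,-200,250,180 579,-371,250,180
```

```text
tcp_pos: [0.4726, 0.2865, 0.1402]
wrist_force: [-0.5, 0.0, -0.3]
gripper_width: 0.575
tcp_pos: [0.4727, 0.2493, 0.2618]
wrist_force: [0.4, 0.8, 0.6]
gripper_width: 0.568
tcp_pos: [0.4664, 0.0967, 0.259]
wrist_force: [0.4, 0.4, -0.4]
gripper_width: 0.57
tcp_pos: [0.4634, -0.0558, 0.2561]
wrist_force: [0.2, 0.5, -0.9]
gripper_width: 0.571
t 11.47 tcp [463.4 -55.8 256.1] yaw_y 178.1 tilt 0.8 F [ 0.2  0.5 -0.9] grip 0.571 q6 -15
-> 470,-200,250,180 dist 145 ang 2 calls 1 rows 4
    [0.48, -0.037, 0.016, -0.003, 0.003, -0.01]
-> 579,-371,250,180 dist 203 ang 0 calls 2 rows 3
    [0.285, -0.182, 0.0, 0.0, 0.0, 0.0]
    [0.285, -0.182, 0.0, 0.0, 0.0, 0.0]
```

```bash
python3 -m creep '[[0,0.48,-0.037,0.016,-0.003,0.003,-0.01],[0,0.48,-0.037,0.016,-0.003,0.003,-0.01],[0,0.48,-0.037,0.016,-0.003,0.003,-0.01],[0,0.48,-0.037,0.016,-0.003,0.003,-0.01]]'|grep -E 'pos|grip|force'; python3 -m creep '[[0,0.285,-0.182,0,0,0,0],[0,0.285,-0.182,0,0,0,0],[0,0.285,-0.182,0,0,0,0],[0,0.285,-0.182,0,0,0,0]]'|grep -E 'pos|grip|force'; python3 plan.py 579,-371,250,180
```

```text
tcp_pos: [0.4693, -0.2029, 0.2481]
wrist_force: [0.1, -0.1, -0.6]
gripper_width: 0.568
tcp_pos: [0.525, -0.2916, 0.2445]
wrist_force: [0.4, 0.5, -1.3]
gripper_width: 0.571
t 12.13 tcp [ 525.  -291.6  244.5] yaw_y 179.6 tilt 0.3 F [ 0.4  0.5 -1.3] grip 0.571 q6 13
-> 579,-371,250,180 dist 96 ang 1 calls 1 rows 3
    [0.263, -0.182, -0.02, 0.002, 0.0, -0.002]
```

```bash
python3 -m creep '[[0,0.263,-0.182,0,0,0,-0.002],[0,0.263,-0.182,0,0,0,-0.002],[0,0.263,-0.182,0,0,0,-0.002],[0,0.263,-0.182,0,0,0,-0.002],[0,0.263,-0.182,0,0,0,-0.002]]'|grep -E 'grip|force'; python3 wl.py w5 block_tile;  python3 plan.py 579,-371,130,180
```

```text
wrist_force: [-0.9, 1.2, -1.6]
gripper_width: 0.574
t 12.55 tcp [ 578.7 -370.5  241.4] yaw_y 179.9 tilt 0.6 F [-0.9  1.2 -1.6] grip 0.574 q6 19
block_tile 0.88 [[0.35, 576.46, -370.16, -3.56], [0.35, 576.46, -370.16, 176.44], [0.37, 561.33, -385.25, 84.94]]
t 12.65 tcp [ 578.5 -369.7  243.3] yaw_y 180.0 tilt 0.4 F [ 0.5  1.3 -0.9] grip 0.569 q6 19
-> 579,-371,130,180 dist 113 ang 0 calls 1 rows 3
    [0.005, -0.004, 0.378, 0.002, 0.001, -0.0]
```

View pics/w5.png

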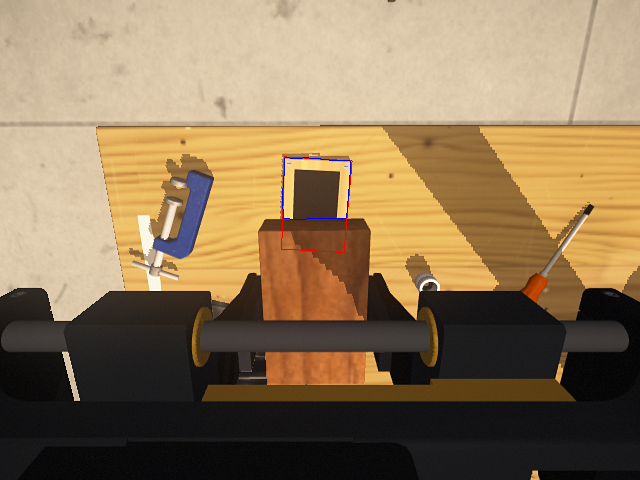

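Run:
```python
from plan import *
s=show(); r.capture('wrist'); cam=wcam(s)
m=np.array(r.outline_of('wrist','block_tile')[0]['pixels'])
ys=np.nonzero(m.sum(1)>5)[0]; print(ys.min(),ys.max())
cut=ys.max()-3
vb=np.zeros((960,1280),bool); vb[:2*cut]=1
mb=cv2.resize(m.astype(np.uint8),None,fx=2,fy=2,interpolation=0)>0
mb&=vb
def cost(p):
    q=render(cam,M['block_tile'],p,0)&vb; return 1-(q&mb).sum()/(q|mb).sum()
for y in (-6,-3,0):
    o=minimize(cost,[.577,-.37,np.radians(y)],method='Nelder-Mead',options=dict(initial_simplex=[[.577+a,-.37+b,np.radians(y)+g] for a,b,g in((0,0,0),(.006,0,.1),(0,.006,-.1),(-.005,-.005,.1))]))
    print(o.fun,o.x*[1000,1000,57.3])
```

```text
t 12.65 tcp [ 578.5 -369.7  243.3] yaw_y 180.0 tilt 0.4 F [ 0.5  1.3 -0.9] grip 0.569 q6 19
158 218
0.031347339121214124 [ 576.13962607 -368.80525084   -2.90201636]
0.03198040124478585 [ 576.59251058 -368.85989059   -3.12859867]
0.03151330193060442 [ 576.36658439 -368.87230492   -1.62581994]
```

```bash
python3 plan.py 577.5,-370.5,60,177.3
```

```text
t 12.75 tcp [ 578.7 -369.7  244.5] yaw_y 180.0 tilt 0.3 F [ 0.2  0.4 -1. ] grip 0.572 q6 19
-> 577.5,-370.5,60,177.3 dist 184 ang 3 calls 1 rows 5
    [0.004, 0.0, 0.615, 0.002, 0.0, 0.015]
```

```bash
python3 -m creep '[[0,0.004,0,0.13,0.001,0,0.015],[0,0.004,0,0.26,0.001,0,0.015],[0,0.004,0,0.39,0.001,0,0.015],[0,0.004,0,0.52,0.001,0,0.015],[0,0.004,0,0.6,0.001,0,0.015]]'|grep -E 'grip|force';python3 plan.py 577.5,-370.5,33,177.3;python3 plan.py 577.5,-370.5,28,177.3
```

```text
wrist_force: [0.2, 0.9, -0.4]
gripper_width: 0.57
t 13.17 tcp [ 575.3 -368.5   61. ] yaw_y 177.3 tilt 0.5 F [ 0.2  0.9 -0.4] grip 0.570 q6 17
-> 577.5,-370.5,33,177.3 dist 28 ang 0 calls 1 rows 1
    [0.007, -0.008, 0.093, 0.002, 0.001, -0.0]
t 13.17 tcp [ 575.3 -368.5   61. ] yaw_y 177.3 tilt 0.5 F [ 0.2  0.9 -0.4] grip 0.570 q6 17
-> 577.5,-370.5,28,177.3 dist 33 ang 0 calls 1 rows 1
    [0.007, -0.008, 0.11, 0.002, 0.001, -0.0]
```

```bash
python3 -m creep '[[0,0.007,-0.008,0.04,0.002,0.001,0],[0,0.007,-0.008,0.07,0.002,0.001,0],[0,0.007,-0.008,0.09,0.002,0.001,0],[0,0.007,-0.008,0.094,0.002,0.001,0],[0,0.007,-0.008,0.094,0.002,0.001,0]]'|grep -E 'grip|force';python3 plan.py 577.5,-370.5,28.3,177.3
```

```text
wrist_force: [-0.3, -0.4, -0.3]
gripper_width: 0.568
t 13.58 tcp [ 578.1 -370.6   34. ] yaw_y 177.3 tilt 0.1 F [-0.3 -0.4 -0.3] grip 0.568 q6 17
-> 577.5,-370.5,28.3,177.3 dist 6 ang 0 calls 1 rows 1
    [-0.0, 0.002, 0.019, -0.0, -0.0, 0.0]
```

```bash
python3 -m creep '[[0,0,0.002,0.01,0,0,0],[0,0,0.002,0.018,0,0,0],[0,0,0.002,0.019,0,0,0],[0,0,0.002,0.019,0,0,0]]'|grep -E 'pos|grip|force'; python3 -m creep '[[0.75,0,0,0,0,0,0],[0.75,0,0,0,0,0,0],[0.75,0,0,0,0,0,0],[0.8,0,0,0,0,0,0]]'|grep -E 'pos|grip|force';python3 plan.py 577.5,-370.5,250,177.3
```

```text
tcp_pos: [0.5776, -0.3706, 0.0286]
wrist_force: [0.1, 0.3, -0.5]
gripper_width: 0.57
tcp_pos: [0.5778, -0.3707, 0.0289]
wrist_force: [-0.3, 0.2, 0.3]
gripper_width: 0.754
t 14.25 tcp [ 577.8 -370.7   28.9] yaw_y 177.3 tilt 0.1 F [-0.3  0.2  0.3] grip 0.754 q6 17
-> 577.5,-370.5,250,177.3 dist 221 ang 0 calls 2 rows 3
    [-0.0, -0.0, -0.369, -0.0, -0.0, 0.0]
    [-0.0, 0.0, -0.369, -0.0, -0.0, 0.0]
```

```bash
python3 -m creep '[[0.8,0,0,-0.1,0,0,0],[0.8,0,0,-0.23,0,0,0],[0.8,0,0,-0.36,0,0,0],[0.8,0,0,-0.49,0,0,0],[0.8,0,0,-0.6,0,0,0]]'|grep -E 'pos|grip|force'; python3 wl.py w6 hardwood_block:6 block_tile chrome_nut; python3 plan.py 440,-250,250,180 452,-32,150,180
```

```text
tcp_pos: [0.5778, -0.371, 0.2124]
wrist_force: [0.3, 0.3, 0.2]
gripper_width: 0.801
t 14.67 tcp [ 577.8 -371.   212.4] yaw_y 177.3 tilt 0.3 F [0.3 0.3 0.2] grip 0.801 q6 17
hardwood_block 0.82 [[0.03, 578.02, -370.22, 177.52], [0.03, 578.02, -370.22, 357.52], [0.03, 577.97, -370.24, -2.36]]
block_tile 0.56 [[0.62, 576.31, -369.68, -3.31], [0.62, 576.31, -369.68, 176.69], [0.62, 576.13, -369.61, 177.0]]
chrome_nut 0.95 [[0.17, 442.04, -274.61, 3.84]]
t 14.87 tcp [ 577.7 -370.6  210.4] yaw_y 177.3 tilt 0.3 F [ 0.7 -0.7  0.3] grip 0.803 q6 17
-> 440,-250,250,180 dist 187 ang 3 calls 1 rows 5
    [-0.38, 0.477, -0.135, -0.002, -0.0, -0.015]
-> 452,-32,150,180 dist 240 ang 0 calls 2 rows 3
    [-0.363, -0.02, 0.167, 0.0, 0.0, 0.0]
    [-0.363, -0.02, 0.167, 0.0, 0.0, 0.0]
```

View pics/w6.png

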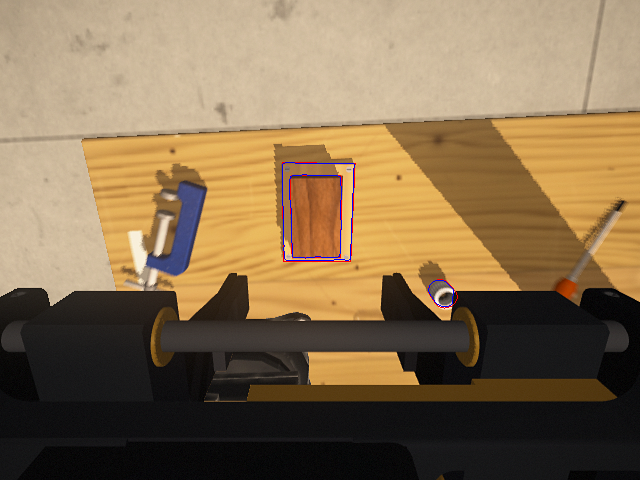

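```bash
python3 -m creep '[[0.7,-0.38,0.477,-0.135,0,0,-0.015],[0.7,-0.38,0.477,-0.135,0,0,-0.015],[0.7,-0.38,0.477,-0.135,0,0,-0.015],[0.7,-0.38,0.477,-0.135,0,0,-0.015],[0.7,-0.38,0.477,-0.135,0,0,-0.015]]'|grep -E 'pos|grip|force'; python3 -m creep '[[0.7,-0.363,-0.02,0.167,0,0,0],[0.7,-0.363,-0.02,0.167,0,0,0],[0.7,-0.363,-0.02,0.167,0,0,0],[0.7,-0.363,-0.02,0.167,0,0,0]]'|grep -E 'pos|grip|force'; python3 plan.py 452,-32,150,180
```

```text
tcp_pos: [0.436, -0.2478, 0.2491]
wrist_force: [0.8, 0.6, 0.0]
gripper_width: 0.702
tcp_pos: [0.4385, -0.1346, 0.1948]
wrist_force: [0.1, -0.6, -0.9]
gripper_width: 0.701
t 15.62 tcp [ 438.5 -134.6  194.8] yaw_y -179.7 tilt 0.5 F [ 0.1 -0.6 -0.9] grip 0.701 q6 -3
-> 452,-32,150,180 dist 113 ang 1 calls 1 rows 3
    [-0.341, -0.048, 0.15, 0.003, 0.001, 0.001]
```

```bash
python3 -m creep '[[0.7,-0.341,-0.048,0.15,0.003,0,0],[0.7,-0.341,-0.048,0.15,0.003,0,0],[0.7,-0.341,-0.048,0.15,0.003,0,0],[0.7,-0.341,-0.048,0.15,0.003,0,0],[0.7,-0.341,-0.048,0.15,0.003,0,0]]'|grep -E 'pos|grip|force'; python3 wl.py w7 brass_nut;python3 plan.py 452,-32,21,180
```

```text
tcp_pos: [0.451, -0.0313, 0.1482]
wrist_force: [0.2, -0.3, 0.2]
gripper_width: 0.7
t 16.03 tcp [451.  -31.3 148.2] yaw_y -179.6 tilt 0.2 F [ 0.2 -0.3  0.2] grip 0.700 q6 -16
brass_nut 0.78 [[0.12, 450.79, -31.65, 3.32]]
t 16.13 tcp [451.8 -32.6 149.5] yaw_y -179.7 tilt 0.1 F [0.3 0.3 0.3] grip 0.699 q6 -16
-> 452,-32,21,180 dist 129 ang 0 calls 1 rows 4
    [-0.001, -0.001, 0.428, 0.0, 0.001, 0.001]
```

View pics/w7.png

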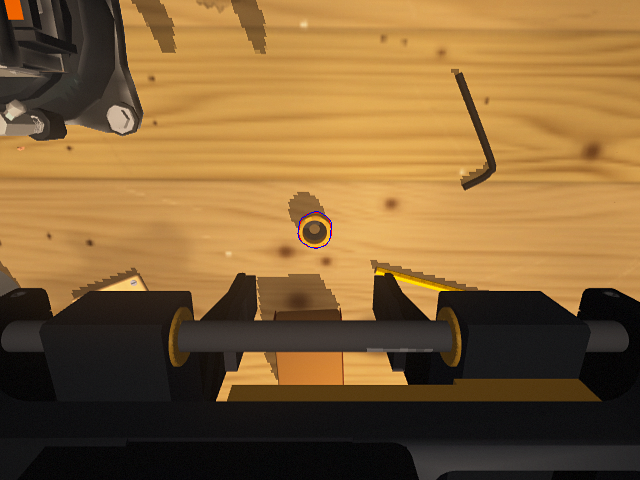

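```bash
python3 -m creep '[[0.7,-0.001,0.002,0.11,0,0,0],[0.7,-0.001,0.002,0.22,0,0,0],[0.7,-0.001,0.002,0.32,0,0,0],[0.7,-0.001,0.002,0.39,0,0,0],[0.7,-0.001,0.002,0.425,0,0,0]]'|grep -E 'pos|grip|force'; python3 -m creep '[[0,0,0,0,0,0,0],[0,0,0,0,0,0,0],[0,0,0,0,0,0,0],[0,0,0,0,0,0,0],[0,0,0,0,0,0,0]]' |grep -E 'pos|grip|force'; python3 -m creep '[[0,0,0,0,0,0,0],[0,0,0,0,0,0,0],[0,0,0,0,0,0,0],[0,0,0,0,0,0,0],[0,0,0,0,0,0,0]]' |grep -E 'pos|grip|force';python3 plan.py 452,-32,180,180 644,204,120,180
```

```text
tcp_pos: [0.4496, -0.0338, 0.0197]
wrist_force: [-0.0, 0.7, 0.8]
gripper_width: 0.705
tcp_pos: [0.4504, -0.0338, 0.0208]
wrist_force: [-0.4, 0.3, 0.9]
gripper_width: 0.408
tcp_pos: [0.451, -0.0337, 0.0216]
wrist_force: [-1.3, -0.7, 6.4]
gripper_width: 0.309
t 17.38 tcp [451.  -33.7  21.6] yaw_y -179.9 tilt 0.1 F [-1.3 -0.7  6.4] grip 0.309 q6 -16
-> 452,-32,180,180 dist 158 ang 0 calls 1 rows 4
    [-0.007, -0.003, -0.528, 0.0, 0.001, 0.001]
-> 644,204,120,180 dist 310 ang 0 calls 2 rows 4
    [-0.393, -0.32, 0.1, 0.0, 0.0, 0.0]
    [-0.393, -0.32, 0.1, 0.0, 0.0, 0.0]
```

```bash
python3 -m creep '[[0,0,0,-0.12,0,0,0],[0,0,0,-0.25,0,0,0],[0,0,0,-0.38,0,0,0],[0,0,0,-0.5,0,0,0]]'|grep -E 'pos|grip|force'; python3 -m creep '[[0,-0.393,-0.32,0.05,0,0,0],[0,-0.393,-0.32,0.05,0,0,0],[0,-0.393,-0.32,0.05,0,0,0],[0,-0.393,-0.32,0.05,0,0,0],[0,-0.393,-0.32,0.05,0,0,0]]'|grep -E 'pos|grip|force';python3 plan.py 644,203,120,180
```

```text
tcp_pos: [0.4506, -0.0339, 0.1736]
wrist_force: [1.0, 0.3, -1.0]
gripper_width: 0.31
tcp_pos: [0.5493, 0.088, 0.1579]
wrist_force: [-0.9, -0.4, -0.2]
gripper_width: 0.309
t 18.13 tcp [549.3  88.  157.9] yaw_y -179.7 tilt 0.2 F [-0.9 -0.4 -0.2] grip 0.309 q6 -25
-> 644,203,120,180 dist 154 ang 0 calls 1 rows 4
    [-0.381, -0.318, 0.128, -0.001, 0.001, 0.002]
```

```bash
python3 -m creep '[[0,-0.381,-0.318,0.128,0,0,0.002],[0,-0.381,-0.318,0.128,0,0,0.002],[0,-0.381,-0.318,0.128,0,0,0.002],[0,-0.381,-0.318,0.128,0,0,0.002],[0,-0.381,-0.318,0.128,0,0,0.002]]'|grep -E 'pos|grip|force'; python3 wl.py w8 nut_tile;python3 plan.py 644,202,60,180
```

```text
tcp_pos: [0.6459, 0.2067, 0.116]
wrist_force: [-0.7, -1.0, -1.1]
gripper_width: 0.308
t 18.55 tcp [645.9 206.7 116. ] yaw_y -179.8 tilt 0.1 F [-0.7 -1.  -1.1] grip 0.308 q6 -31
nut_tile 0.71 [[0.08, 641.96, 202.95, 67.61], [0.08, 641.96, 202.95, 157.61], [0.08, 641.96, 202.95, 247.61]]
t 18.65 tcp [643.3 203.3 117.8] yaw_y -180.0 tilt 0.1 F [-1.3 -1.2 -0.4] grip 0.308 q6 -31
-> 644,202,60,180 dist 58 ang 0 calls 1 rows 2
    [0.004, -0.003, 0.193, 0.001, 0.0, 0.0]
```

View pics/w8.png

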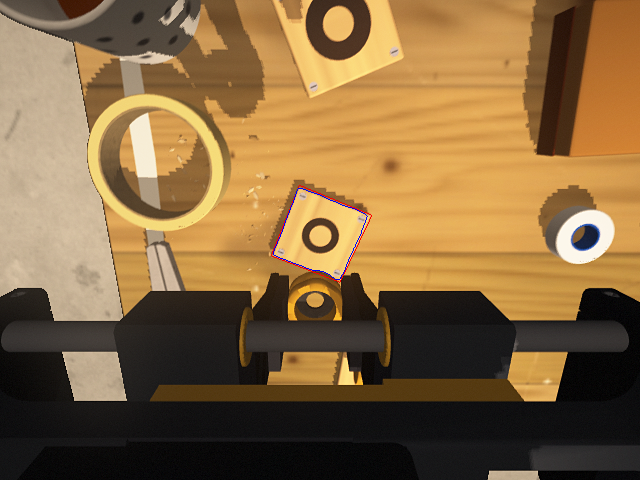

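```bash
python3 -m creep '[[0,0.004,0,0.1,0,0,0],[0,0.004,0,0.193,0,0,0],[0,0.004,0,0.24,0,0,0],[0,0.004,0,0.28,0,0,0],[0,0.004,0,0.28,0,0,0]]'|grep -E 'pos|grip|force'; python3 plan.py 643,202,28,180
```

```text
tcp_pos: [0.6411, 0.2004, 0.0317]
wrist_force: [-0.5, -0.3, -0.8]
gripper_width: 0.312
t 19.07 tcp [641.1 200.4  31.7] yaw_y 180.0 tilt 0.4 F [-0.5 -0.3 -0.8] grip 0.312 q6 -31
-> 643,202,28,180 dist 4 ang 0 calls 1 rows 1
    [-0.005, -0.006, 0.012, 0.002, -0.0, -0.0]
```

```bash
python3 -m creep '[[0,-0.005,-0.006,0.006,0.002,0,0],[0,-0.005,-0.006,0.012,0.002,0,0],[0,-0.005,-0.006,0.012,0.002,0,0],[0,-0.005,-0.006,0.012,0.002,0,0]]'|grep -E 'pos|grip|force'; python3 plan.py 643,202,28,180
```

```text
tcp_pos: [0.6433, 0.2021, 0.0292]
wrist_force: [-0.2, -0.1, -0.5]
gripper_width: 0.309
t 19.40 tcp [643.3 202.1  29.2] yaw_y 180.0 tilt 0.1 F [-0.2 -0.1 -0.5] grip 0.309 q6 -31
-> 643,202,28,180 dist 1 ang 0 calls 1 rows 1
    [0.0, 0.001, 0.004, -0.0, -0.0, -0.0]
```

```bash
python3 -m creep '[[0,0,0.001,0.005,0,0,0],[0,0,0.001,0.005,0,0,0]]'|grep -E 'pos|grip|force'; python3 -m creep '[[0.5,0,0,0,0,0,0],[0.5,0,0,0,0,0,0],[0.5,0,0,0,0,0,0],[0.55,0,0,0,0,0,0]]'|grep -E 'pos|grip|force'; python3 -m creep '[[0.6,0,0,-0.08,0,0,0],[0.7,0,0,-0.2,0,0,0],[0.7,0,0,-0.3,0,0,0],[0.7,0,0,-0.4,0,0,0],[0.7,0,0,-0.4,0,0,0]]'|grep -E 'pos|grip|force'; python3 wl.py w9 brass_nut:6 nut_tile thread_tape tape_tile; python3 plan.py 444,202,150,215
```

```text
tcp_pos: [0.6433, 0.2023, 0.0284]
wrist_force: [0.9, -0.7, -0.8]
gripper_width: 0.31
tcp_pos: [0.6435, 0.2024, 0.0286]
wrist_force: [0.6, 0.6, -0.5]
gripper_width: 0.498
tcp_pos: [0.6469, 0.2037, 0.1568]
wrist_force: [-0.5, 0.7, 0.1]
gripper_width: 0.691
t 20.32 tcp [646.9 203.7 156.8] yaw_y -179.9 tilt 1.0 F [-0.5  0.7  0.1] grip 0.691 q6 -31
brass_nut 0.82 [[0.1, 643.46, 204.31, 3.12]]
nut_tile 0.91 [[0.21, 642.19, 203.02, -21.8], [0.21, 642.19, 203.02, 68.2], [0.21, 642.19, 203.02, 158.2]]
thread_tape 0.91 [[0.1, 442.86, 201.39, 2.18]]
tape_tile 0.88 [[0.03, 631.61, 58.02, 22.55], [0.03, 631.61, 58.02, 112.55], [0.03, 631.61, 58.02, 202.55]]
t 20.57 tcp [642.2 201.9 146.9] yaw_y 180.0 tilt 0.0 F [-0.4  0.3 -0.3] grip 0.697 q6 -31
-> 444,202,150,215 dist 198 ang 35 calls 2 rows 3
    [0.0, 0.33, -0.005, 0.0, -0.0, -0.097]
    [-0.099, 0.315, -0.005, 0.0, -0.0, -0.097]
```

View pics/w9.png

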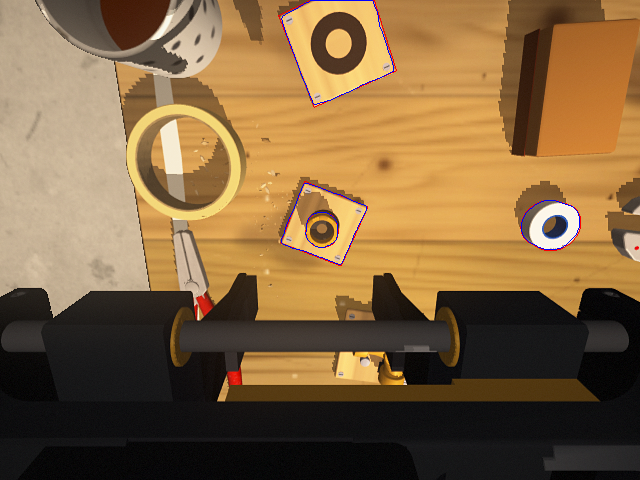

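```bash
python3 -m creep '[[0.65,0,0.33,0,0,0,-0.097],[0.65,0,0.33,0,0,0,-0.097],[0.65,0,0.33,0,0,0,-0.097],[0.65,0,0.33,0,0,0,-0.097]]'|grep -E 'pos|grip|force'; python3 -m creep '[[0.65,-0.099,0.315,0,0,0,-0.097],[0.65,-0.099,0.315,0,0,0,-0.097],[0.65,-0.099,0.315,0,0,0,-0.097],[0.65,-0.099,0.315,0,0,0,-0.097],[0.65,-0.099,0.315,0,0,0,-0.097]]'|grep -E 'pos|grip|force'; python3 wl.py w10 thread_tape;python3 plan.py 443.5,202,21,215
```

```text
tcp_pos: [0.5389, 0.201, 0.1454]
wrist_force: [-0.1, -0.0, -0.2]
gripper_width: 0.65
tcp_pos: [0.4396, 0.2009, 0.1457]
wrist_force: [0.8, 0.2, -0.5]
gripper_width: 0.648
t 21.32 tcp [439.6 200.9 145.7] yaw_y -144.9 tilt 0.4 F [ 0.8  0.2 -0.5] grip 0.648 q6 -9
thread_tape 0.84 [[0.14, 442.57, 201.54, -0.26]]
t 21.42 tcp [440.9 201.2 145.7] yaw_y -145.0 tilt 0.3 F [ 0.4 -0.7  0.4] grip 0.649 q6 -9
-> 443.5,202,21,215 dist 125 ang 0 calls 1 rows 3
    [0.003, -0.011, 0.416, 0.002, -0.0, -0.0]
```

View pics/w10.png

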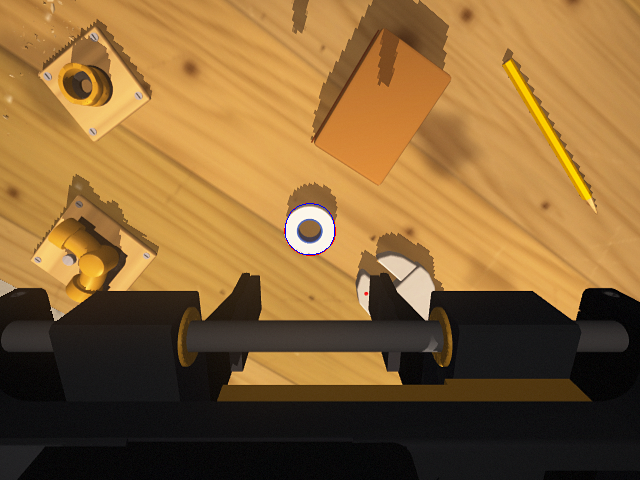

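```bash
python3 -m creep '[[0.65,0.003,-0.009,0.11,0.002,0,0],[0.65,0.003,-0.009,0.22,0.002,0,0],[0.65,0.003,-0.009,0.32,0.002,0,0],[0.65,0.003,-0.009,0.39,0.002,0,0],[0.65,0.003,-0.009,0.414,0.002,0,0]]'|grep -E 'pos|grip|force'; python3 -m creep '[[0,0,0,0,0,0,0],[0,0,0,0,0,0,0],[0,0,0,0,0,0,0],[0,0,0,0,0,0,0],[0,0,0,0,0,0,0]]' |grep -E 'pos|grip|force'; python3 -m creep '[[0,0,0,0,0,0,0],[0,0,0,0,0,0,0],[0,0,0,0,0,0,0]]' |grep -E 'pos|grip|force';python3 plan.py 443,202,180,215 633,58,150,215
```

```text
tcp_pos: [0.4425, 0.2002, 0.0178]
wrist_force: [-0.7, 0.7, -0.4]
gripper_width: 0.649
tcp_pos: [0.4434, 0.2006, 0.0183]
wrist_force: [-0.9, 1.0, 1.2]
gripper_width: 0.477
tcp_pos: [0.4434, 0.2005, 0.0184]
wrist_force: [0.4, -0.1, 0.1]
gripper_width: 0.469
t 22.50 tcp [443.4 200.5  18.4] yaw_y -145.2 tilt 0.3 F [ 0.4 -0.1  0.1] grip 0.469 q6 -9
-> 443,202,180,215 dist 162 ang 0 calls 1 rows 4
    [-0.004, 0.001, -0.539, 0.001, -0.0, -0.001]
-> 633,58,150,215 dist 240 ang 0 calls 2 rows 3
    [0.378, -0.122, 0.05, 0.0, 0.0, 0.0]
    [0.378, -0.122, 0.05, 0.0, 0.0, 0.0]
```

```bash
python3 -m creep '[[0,0,0,-0.12,0,0,0],[0,0,0,-0.25,0,0,0],[0,0,0,-0.38,0,0,0],[0,0,0,-0.5,0,0,0]]'|grep -E 'pos|grip|force'; python3 -m creep '[[0,0.378,-0.122,0.02,0,0,0],[0,0.378,-0.122,0.02,0,0,0],[0,0.378,-0.122,0.02,0,0,0],[0,0.378,-0.122,0.02,0,0,0]]'|grep -E 'pos|grip|force';python3 plan.py 633,58,150,215
```

```text
tcp_pos: [0.4437, 0.2008, 0.1704]
wrist_force: [1.2, 0.9, 0.0]
gripper_width: 0.473
tcp_pos: [0.5421, 0.1258, 0.1642]
wrist_force: [0.2, 0.9, -0.1]
gripper_width: 0.476
t 23.17 tcp [542.1 125.8 164.2] yaw_y -145.4 tilt 0.2 F [ 0.2  0.9 -0.1] grip 0.476 q6 5
-> 633,58,150,215 dist 114 ang 0 calls 1 rows 3
    [0.358, -0.121, 0.048, 0.001, -0.001, -0.002]
```

```bash
python3 -m creep '[[0,0.358,-0.121,0.048,0,0,-0.002],[0,0.358,-0.121,0.048,0,0,-0.002],[0,0.358,-0.121,0.048,0,0,-0.002],[0,0.358,-0.121,0.048,0,0,-0.002],[0,0.358,-0.121,0.048,0,0,-0.002]]'|grep -E 'pos|grip|force';python3 wl.py w11 tape_tile;python3 plan.py 633,58,60,215
```

```text
tcp_pos: [0.6331, 0.0565, 0.1483]
wrist_force: [0.1, -0.1, 0.3]
gripper_width: 0.478
t 23.58 tcp [633.1  56.5 148.3] yaw_y -145.2 tilt 0.3 F [ 0.1 -0.1  0.3] grip 0.478 q6 15
tape_tile 0.62 [[0.11, 631.67, 58.89, 21.73], [0.11, 631.67, 58.89, 111.73], [0.11, 631.67, 58.89, 201.73]]
t 23.68 tcp [632.1  58.  149.4] yaw_y -145.1 tilt 0.3 F [-0.1 -0.8 -0.8] grip 0.473 q6 15
-> 633,58,60,215 dist 89 ang 0 calls 1 rows 3
    [0.001, -0.004, 0.298, 0.001, -0.0, -0.0]
```

View pics/w11.png

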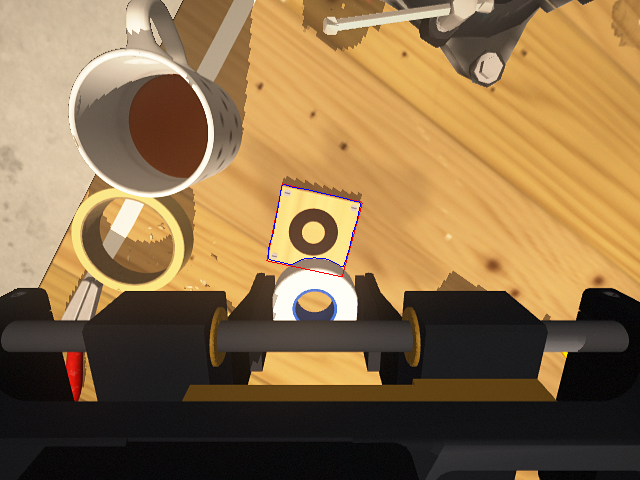

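```bash
python3 -m creep '[[0,0,-0.002,0.08,0.001,0,0],[0,0,-0.002,0.16,0.001,0,0],[0,0,-0.002,0.24,0.001,0,0],[0,0,-0.002,0.29,0.001,0,0],[0,0,-0.002,0.298,0.001,0,0]]'|grep -E 'pos|grip|force';python3 plan.py 632.5,58,31,215
```

```text
tcp_pos: [0.6292, 0.0586, 0.0573]
wrist_force: [-1.1, 0.1, -0.8]
gripper_width: 0.475
t 24.10 tcp [629.2  58.6  57.3] yaw_y -145.0 tilt 0.4 F [-1.1  0.1 -0.8] grip 0.475 q6 15
-> 632.5,58,31,215 dist 27 ang 0 calls 1 rows 1
    [0.008, -0.008, 0.088, 0.002, 0.0, -0.0]
```

```bash
python3 -m creep '[[0,0.008,-0.008,0.04,0.002,0,0],[0,0.008,-0.008,0.07,0.002,0,0],[0,0.008,-0.008,0.088,0.002,0,0],[0,0.008,-0.008,0.088,0.002,0,0],[0,0.008,-0.008,0.088,0.002,0,0]]'|grep -E 'pos|grip|force';python3 plan.py 632.5,58,25,215
```

```text
tcp_pos: [0.6325, 0.0582, 0.0315]
wrist_force: [0.1, 0.2, -0.2]
gripper_width: 0.469
t 24.52 tcp [632.5  58.2  31.5] yaw_y -145.0 tilt 0.0 F [ 0.1  0.2 -0.2] grip 0.469 q6 15
-> 632.5,58,25,215 dist 7 ang 0 calls 1 rows 1
    [0.001, 0.001, 0.022, 0.0, 0.0, 0.0]
```

```bash
python3 -m creep '[[0,0,0.001,0.01,0,0,0],[0,0,0.001,0.02,0,0,0],[0,0,0.001,0.022,0,0,0],[0,0,0.001,0.022,0,0,0]]'|grep -E 'pos|grip|force'; python3 -m creep '[[0.6,0,0,0,0,0,0],[0.6,0,0,0,0,0,0],[0.65,0,0,0,0,0,0],[0.65,0,0,0,0,0,0]]'|grep -E 'pos|grip|force';python3 plan.py 630,60,160,215
```

```text
tcp_pos: [0.6322, 0.058, 0.0249]
wrist_force: [0.4, 0.1, -0.6]
gripper_width: 0.472
tcp_pos: [0.6323, 0.058, 0.025]
wrist_force: [1.1, -0.3, -0.3]
gripper_width: 0.63
t 25.18 tcp [632.3  58.   25. ] yaw_y -145.0 tilt 0.0 F [ 1.1 -0.3 -0.3] grip 0.630 q6 15
-> 630,60,160,215 dist 135 ang 0 calls 1 rows 4
    [-0.01, 0.002, -0.45, 0.0, 0.0, 0.0]
```

Lift, then back off to a vantage point for final checks.

```bash
python3 -m creep '[[0.65,0,0,-0.08,0,0,0],[0.65,0,0,-0.2,0,0,0],[0.65,0,0,-0.33,0,0,0],[0.65,0,0,-0.45,0,0,0],[0.65,0,0,-0.5,0,0,0]]'|grep -E 'pos|grip|force'; python3 -m creep '[[0.65,0,0,0,0,0,0]]'>/dev/null; python3 -m creep '[[0.65,0,0,0,0,0,0],[0.65,0,0,0,0,0,0]]'>/dev/null; python3 wl.py w12 thread_tape:6 tape_tile brass_nut:6 nut_tile sanding_block; python3 plan.py 480,200,230,180
```

```text
tcp_pos: [0.6349, 0.0582, 0.1814]
wrist_force: [0.3, 0.3, 0.7]
gripper_width: 0.647
t 25.85 tcp [636.5  58.7 185.6] yaw_y -144.9 tilt 1.0 F [0.4 0.3 0.1] grip 0.652 q6 15
thread_tape 0.92 [[0.16, 631.29, 58.68, 1.13]]
tape_tile 0.72 [[0.34, 631.5, 58.79, 22.25], [0.34, 631.5, 58.79, 112.25], [0.34, 631.5, 58.79, 202.25]]
brass_nut none
nut_tile 0.71 [[0.94, 647.6, 204.39, -1.39], [0.94, 647.6, 204.39, 88.61], [0.94, 647.6, 204.39, 178.61]]
sanding_block 0.61 [[0.98, 470.64, 117.87, 51.5], [0.98, 470.64, 117.87, 231.5], [0.98, 484.8, 113.41, 50.83]]
t 26.15 tcp [636.2  58.5 184.3] yaw_y -144.9 tilt 0.9 F [0.2 0.1 0.7] grip 0.648 q6 15
-> 480,200,230,180 dist 216 ang 35 calls 2 rows 3
    [-0.342, 0.076, -0.079, -0.002, -0.0, 0.097]
    [-0.303, 0.177, -0.078, -0.002, -0.0, 0.097]
```

View pics/w12.png

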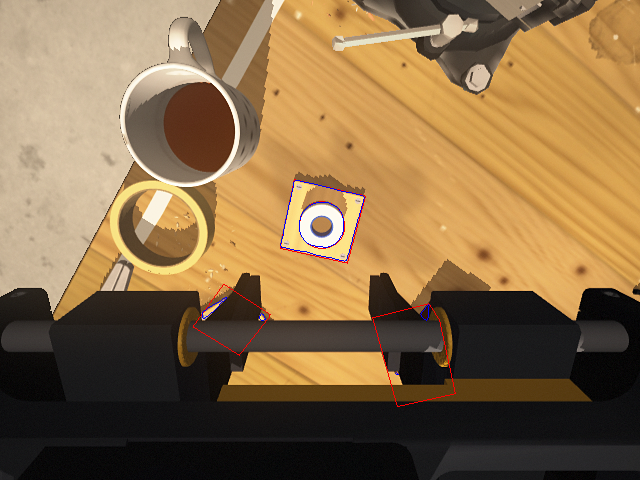

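```bash
python3 -m creep '[[0.65,-0.342,0.076,-0.079,0,0,0.097],[0.65,-0.342,0.076,-0.079,0,0,0.097],[0.65,-0.342,0.076,-0.079,0,0,0.097],[0.65,-0.342,0.076,-0.079,0,0,0.097]]'|grep -E 'pos|grip|force'; python3 plan.py 570,350,220,176
```

```text
tcp_pos: [0.5558, 0.1316, 0.2082]
wrist_force: [-0.6, 0.2, 0.5]
gripper_width: 0.648
t 26.48 tcp [555.8 131.6 208.2] yaw_y -162.3 tilt 0.9 F [-0.6  0.2  0.5] grip 0.648 q6 -12
-> 570,350,220,176 dist 219 ang 22 calls 2 rows 3
    [-0.339, -0.134, -0.018, -0.002, 0.0, 0.06]
    [-0.359, -0.067, -0.019, -0.002, 0.0, 0.06]
```

```bash
python3 -m creep '[[0.65,-0.339,-0.134,-0.018,0,0,0.06],[0.65,-0.339,-0.134,-0.018,0,0,0.06],[0.65,-0.339,-0.134,-0.018,0,0,0.06],[0.65,-0.339,-0.134,-0.018,0,0,0.06]]'|grep -E 'pos|grip|force';python3 -m creep '[[0.65,-0.359,-0.067,-0.019,0,0,0.06],[0.65,-0.359,-0.067,-0.019,0,0,0.06],[0.65,-0.359,-0.067,-0.019,0,0,0.06],[0.65,-0.359,-0.067,-0.019,0,0,0.06],[0.65,-0.359,-0.067,-0.019,0,0,0.06]]'|grep -E 'pos|grip|force'; python3 -m creep '[[0.65,0,0,0,0,0,0],[0.65,0,0,0,0,0,0]]'>/dev/null; python3 wl.py w13 brass_elbow:6 elbow_tile
```

```text
tcp_pos: [0.5637, 0.2455, 0.2136]
wrist_force: [0.6, -0.9, -0.3]
gripper_width: 0.649
tcp_pos: [0.5698, 0.3559, 0.2184]
wrist_force: [-0.3, -1.2, 0.1]
gripper_width: 0.652
t 27.40 tcp [569.7 354.7 217.7] yaw_y 176.5 tilt 0.8 F [-0.3 -1.2 -0.5] grip 0.649 q6 -50
brass_elbow 0.91 [[0.15, 586.34, 333.84, -8.09], [0.15, 586.33, 333.84, -8.13], [0.15, 586.09, 333.55, 352.81]]
elbow_tile 0.65 [[0.3, 584.35, 333.28, 82.6], [0.3, 584.35, 333.28, 172.6], [0.3, 584.35, 333.28, 262.6]]
```

View pics/w13.png

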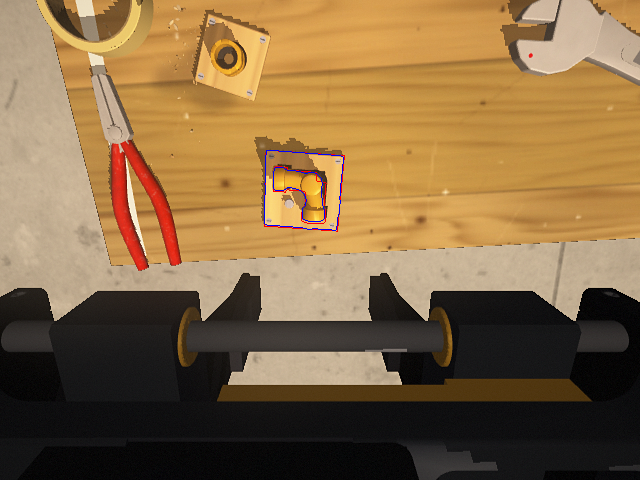

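Run:
```python
from plan import *
for c in('scene','side'):
    cv2.imwrite(f'pics/end_{c}.png',r.capture(c))
    for n in('sanding_block','chrome_nut','hardwood_block'):
        L=r.outline_of(c,n)
        if L:
            f=fit(n,[(r.camera_model(c),np.array(L[0]['pixels']))],z=.006 if n[0]=='h' else 0,yaws=np.radians([0,45,90])); print(c,n,round(L[0]['score'],2),np.round(f[0],3))
show()
```

```text
scene sanding_block 0.6 [0.086 0.456 0.093 0.069]
scene chrome_nut 0.48 [ 0.118  0.445 -0.274  1.505]
scene hardwood_block 0.96 [ 0.071  0.581 -0.373 -0.   ]
side sanding_block 0.89 [ 0.149  0.455  0.094 -0.069]
side chrome_nut 0.35 [0.108 0.645 0.203 0.81 ]
t 27.95 tcp [569.8 355.9 218.5] yaw_y 176.6 tilt 0.9 F [0.2 1.1 0.6] grip 0.651 q6 -50
```

View pics/end_scene.png

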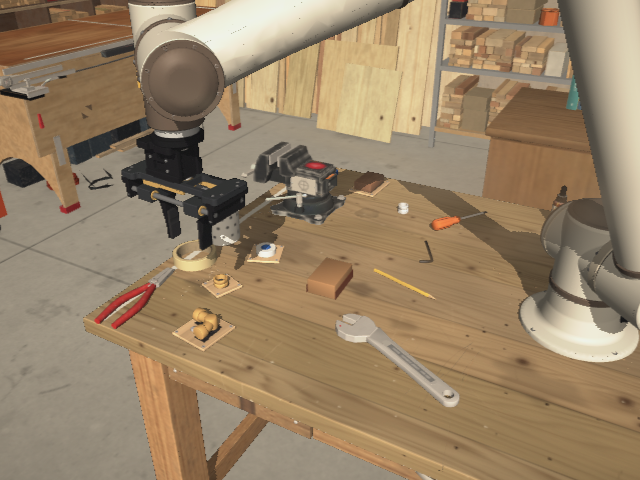

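The scene picture shows the elbow at (205,323), the nut at (221,282), the tape at (266,250) and the block at (370,183), each on its own tile. The bystanders are where they started, and the gripper is clear in the air, so I'm handing in.

```bash
python3 -c "
from station import r
print(r.finish_job())"
```

```text
the job is handed in; nothing more can be done
None
```

I placed all four parts on their own tiles and handed the job in at about 28 s of the 102 s allowed; the hand-in reports no verdict.

**Last checks:** the wrist camera put each part within about 2 mm of its tile's middle.
- **Elbow:** the stud is in its crook, and it is in line with its outline within about 1°.
- **Hardwood block:** in line with its outline within about 1° by the wrist camera.
- **Bystanders:** the last pictures put the chrome nut and the sanding block within 1 to 2 mm of where they started.
- **Robot:** it was clear of everything when I handed in.

**Readings that disagreed or failed:**
- **Block from the scene camera:** it read about 4 mm off the tile's middle and turned about 3° from the outline. That is still inside the limits of 12 mm and 0.2 rad (about 11°).
- **Chrome nut from the side camera:** that network pointed at the brass nut instead, with a low score (0.35), so I disregarded it.
- **Occluded views:** right after the tape was placed, wrist-camera readings of the nut, its tile and the sanding block failed because the gripper hid them. I did not fit the nut's position again after the reading taken just after its placing, but later pictures show it on its tile.
- **Elbow and tape grips:** these closed 2 to 3 mm narrower than the sizes given. I allowed for the elbow's when placing it.

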